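# Refit the spacers in the coffee grinder head and tighten its retaining ring

## Robot

A 6-joint arm with a two-finger parallel gripper is mounted at the origin on the work surface. World frame = base frame: x ahead of the robot, y to its left, z up, the work surface at z = 0. Lengths are in mm, angles in rad, forces in N, time in s.
With the tool pointing down it reaches from about 375 to 900 mm from the base axis. Payload 3.1 kg.
Tool frame: the origin (TCP) lies midway between the tips of the shut fingers; the grasp point (between the pads) lies hold_point_z behind it (hold_point_z is the distance from the TCP to the grasp point, in mm); z points along the fingers, y is the direction in which the jaws open and shut (so a half turn about z gives the same grasp; the last joint's range is limited). The gripper opens to 85 mm and grips with 20 to 120 N. Pads are 22 mm wide; open, the fingers measure 114 mm over their backs; the gripper's body (76 mm by 85 mm) begins 54 mm behind the grasp point. The pads swing forward as they close: fully open they stand 13 mm farther back than shut.
Start: joints at [-1.454, 0.527, 1.433, -0, 1.181, -0.178], TCP at [182.214, -597.825, 231.31] pointing down, gripper open.
Joint ranges: [-3.08, 3.08], [-0.75, 2.2], [0.22, 2.44], [-1.43, 4.57], [0, 2.65], [-2.85, 2.85]. Speed limits (rad/s): [2.79, 2.79, 3.14, 3.14, 3.14, 3.14].

## Interface

Orientations are given as a 3x3 rotation matrix whose columns are the frame's x, y, z axes.
In Python, from plant import * gives the robot as it stands.
- The arm moves only by the tool apply_moves, never from a script. Its argument "targets" is a list of rows, each a list of 3 entries, a list of its own where there are three numbers: the shift along the tool's x, y, z in cm, then the turn, a rotation vector about the tool's x, y, z in rad, then the gripper's target within -1 to 1 (fully open at 1, half-way at 0, shut at -1). A call has 1 to 20 rows; each row is the pose to reach, as a shift and turn from the pose commanded when the call began, along the tool's axes at that moment; what a row does not reach only later rows make up. A row lasts 1/10 s, in which the tool goes at most 50 mm and 8.59 degrees, less where a joint would pass 70% of its speed; a pose out of reach is approached as far as the arm can. A call with a gripper value outside its range is refused whole. The fingers move at their own pace and stop on an object; "newtons" is the grip in N (left out, the last holds). Time passes only in rows, so rows that repeat a pose let the fingers close. It gives the time, the measured TCP pose, the force and the opening at its end, in the units of the state.
- sense(): the state, without advancing time (a new reading comes with each control period).
- get_image(name): name is "scene" or "side" or "wrist"; returns (picture, depth): 420x560x3 uint8, red, green, blue; 420x560 float32, mm along the optical axis (not along the pixel's ray), 0 where there is no reading.
- get_calibration(name): a dict with "fx", "fy", "cx", "cy" (pixels), "cam_to_world" (4x4, takes a point from camera to world coordinates). Camera axes: x right, y down, z forward; pixel columns grow to the right and rows downward; lengths in mm; the calibration is good to about 2 mm. A picture is of the moment at which its call begins: read the wrist's pose just before it. get_calibration takes no time and is no camera call; for the wrist camera it gives the pose at the moment of the call.
- sign_off(): hands the job in, once; it reports no verdict.
The state is a dict: "time": time; "joint_positions": joint angles; "dq": joint speeds; "tau": joint torques, N m; "tool_pos": TCP position; "orientation": TCP orientation; "contact_force": force on the tool from outside, world axes, zero at the start; "ft_torque": the same for the moment, N m; "gripper_width": finger opening in mm.
Only numpy, scipy, OpenCV 4.12 (cv2) and the standard library are available. Lean on these libraries where they do the work, as an engineer would, in place of code of your own. Each camera call takes 0.05 s, during which the arm holds its last target.

## Task

Slip every flat spacer ring that is lying on the counter down over the grinder head's spindle, the widest at the bottom and each next one narrower, all sitting flat. Then take the two-pin spanner from its stand, engage both its pins in the two holes of the retaining ring, and only then use it to turn the ring clockwise (seen from above) until it is home against its stop. Finally stand the spanner upright in its stand again, pins in the stand's holes, and leave the other things on the counter where they are.

Things in the scene. Friction and masses are not known exactly. Their poses are not given: they have to be found in the camera images.
- spacer_a: Flat aluminium spacer ring, 62 mm outside diameter, 26 mm bore, 14 mm high, lying flat on the counter (may be absent from this start: then its pose is None). Origin at the centre of its underside, z up.
- spacer_b: Flat aluminium spacer ring, 54 mm outside diameter, 26 mm bore, 14 mm high, lying flat on the counter (may be absent from this start: then its pose is None). Origin at the centre of its underside, z up.
- spacer_c: Flat aluminium spacer ring, 46 mm outside diameter, 26 mm bore, 14 mm high, lying flat on the counter (may be absent from this start: then its pose is None). Origin at the centre of its underside, z up.
- spacer_d: Flat aluminium spacer ring, 38 mm outside diameter, 26 mm bore, 14 mm high, lying flat on the counter (may be absent from this start: then its pose is None). Origin at the centre of its underside, z up.
- head: Grey coffee-grinder burr head, fixed, on a 180 x 180 x 8 mm plate on the counter: round housing 160 mm wide, small block-shaped outlet on its -x side. In its middle a steel hub 62 mm wide carries an upright spindle; round the hub lies the steel retaining ring. Origin at the centre of the plate's underside, z up.
- seat (a point): Centre of the hub's flat top, 62 mm above the counter, where the lowest spacer sits. From here the spindle, 20 mm in diameter, rises 60 mm (the top 9 mm taper to 12 mm). Same axes as the head.
- ring (a joint): Angle of the retaining ring, rad, about the spindle: grows clockwise seen from above; starts slack at 0 to 0.35, home against a firm stop at 2.3 (more than one bite for most wrists; the spanner stands by itself in the holes while the grip is shifted). Turns stiffly (about 0.2 N m), stays where it is left. Ring 128 mm outside, 72 mm inside, flat top 60 mm above the counter.
- hole_a (a point): Mouth of one of the two pin holes of the retaining ring: centre of the hole, on the ring's top face. Round, 15 mm in diameter, 14 mm deep. The two holes lie opposite one another, 50 mm from the spindle axis. Turns with the ring; its x axis points outward from the spindle.
- hole_b (a point): Mouth of the other pin hole, opposite hole_a, alike in size; its x axis points in towards the spindle.
- spanner: Steel arch-shaped two-pin spanner, 0.35 kg, upright in its stand. Legs 100 mm apart along x; feet 24 x 42 mm plates; under each a pin 9 mm thick, 10 mm long. Crossbar (116 x 14 mm) 78-90 mm above the feet. On it a black grip block, 56 mm long (x), 22 mm thick (y), 90-126 mm above the feet: hold it across the thickness. Origin midway between the feet's undersides, z up. Usable either way round.
- pin_a (a point): Tip of one spanner pin: 50 mm along the spanner's +x from its origin and 10 mm below.
- pin_b (a point): Tip of the other spanner pin: 50 mm along -x and 10 mm below the origin.
- stand: The spanner's stand, a fixed pale wooden block, 160 mm long (its x), 56 mm wide, 30 mm high, with two holes 15 mm in diameter, 18 mm deep, 100 mm apart along x, for the spanner's pins. Origin at the centre of its underside.
- stand_top (a point): Centre of the stand's top face, midway between its two holes; axes as the stand. When the spanner is home its feet rest on this face and its origin is here, its x along the stand's x, either way round.
- dish: Small white dish, 60 mm wide, 18 mm high, among the spacers; only in the way. Origin at the centre of its underside.
- spoon: Wooden spoon, 190 mm long, lying near the robot; only in the way. Origin under its middle, its length along its own x.
- cup: White handleless cup, 82 mm wide, 85 mm high, beyond the spacers. Origin at the centre of its underside.
- scoop: Small wooden coffee scoop, cup 52 mm wide, 35 mm high, with a 90 mm handle, beyond the spacers, handle pointing away from the robot. Origin under its cup.
Things that resemble listed ones, but are neither listed nor needed, are in the scene too. Leave any black or green look-alike of the spacer_d alone. Leave any pink look-alike of the spacer_c alone.

How it is judged (in metres and radians):
On the way, in this order (a step that is already met when the one before it is completed fails the run):
1. every spacer present sits flat on the spindle, widest at the bottom, released (horizontal distance between each of spacer_a, spacer_b, spacer_c, spacer_d and seat below 0.006 m and z of each of spacer_a, spacer_b, spacer_c, spacer_d in the frame of seat below 0.046 m and angle between each of spacer_a, spacer_b, spacer_c, spacer_d's own z axis and vertical below 0.08 rad and contact force between each of spacer_a, spacer_b, spacer_c, spacer_d and the fingers below 0.1 N and z of each of spacer_b, spacer_c, spacer_d in the frame of spacer_a above 0.01 m and z of each of spacer_c, spacer_d in the frame of spacer_b above 0.01 m and z of spacer_d in the frame of spacer_c above 0.01 m), for 0.3 s.
2. both spanner pins are in the two holes of the retaining ring while the ring is still slack ((((horizontal distance between pin_a and hole_a below 0.006 m and z of pin_a in the frame of hole_a below -0.005 m) and (horizontal distance between pin_b and hole_b below 0.006 m and z of pin_b in the frame of hole_b below -0.005 m)) or ((horizontal distance between pin_a and hole_b below 0.006 m and z of pin_a in the frame of hole_b below -0.005 m) and (horizontal distance between pin_b and hole_a below 0.006 m and z of pin_b in the frame of hole_a below -0.005 m))) and value of joint ring below 0.5 rad), for 0.1 s.
3. the ring has been turned home with both pins still in its holes ((((horizontal distance between pin_a and hole_a below 0.006 m and z of pin_a in the frame of hole_a below -0.005 m) and (horizontal distance between pin_b and hole_b below 0.006 m and z of pin_b in the frame of hole_b below -0.005 m)) or ((horizontal distance between pin_a and hole_b below 0.006 m and z of pin_a in the frame of hole_b below -0.005 m) and (horizontal distance between pin_b and hole_a below 0.006 m and z of pin_b in the frame of hole_a below -0.005 m))) and value of joint ring above 2.2 rad), for 0.1 s.
At the end, for the whole second after the job is handed in: Every spacer present is on the spindle (within 6 mm, tilt under 0.08 rad, underside under 46 mm above the hub), wider below narrower; ring at 2.18 rad or more; spanner at rest in its stand (within 7 mm, feet within 4 mm of its top, tilt under 0.1, in line within 0.2 rad) (all of step 1 and value of joint ring above 2.18 rad and horizontal distance between spanner and stand_top below 0.007 m and z of spanner in the frame of stand_top below 0.004 m and angle between spanner's own z axis and vertical below 0.1 rad and angle between the x axis of spanner and the x axis of stand_top, either way round below 0.2 rad and linear speed of spanner below 0.02 m/s); the robot touches nothing.
It fails at once if one of the other things on the counter is moved more than 5 cm (distance of any of dish, spoon, cup, scoop from where it was at the start of the episode above 0.05 m).
It fails at once if the ring is turned while the spanner is not at it (value of joint ring between 0.6 and 2.1 rad and horizontal distance between spanner and seat above 0.06 m).
Of spacer_a, spacer_b, spacer_c, spacer_d only 3 to 4 are there at a start; the rules pass over those that are not, and their reading is None.
At some moment in a run one of spacer_a, spacer_b, spacer_c, spacer_d may be knocked a few centimetres aside while the robot is not near it.
It also fails if it takes over 208 s, if anything falls off the work surface, if the arm or the gripper's body presses on something with over 40 N, if the wrist force passes 120 N, or if a joint passes its speed limit or range.

## Working session

There is one attempt and no reset: what is moved stays moved. The work goes in short steps, Python scripts to look and compute and a tool call to move; the robot and the scene stay as the last step left them, time stands still between calls to the robot, and variables do not carry over. Pictures are saved under pics/ and viewed, and the job is handed in when it is done.

Besides the shell and the picture viewer there is one more tool, called in YAML: its name, and indented under it one key for each argument. apply_moves: Moves the arm, as the interface text tells. Its arguments: {"type":"object","properties":{"targets":{"type":"array","items":{"type":"array"}},"newtons":{"type":"number"}},"required":["targets"]}

```bash
ls; mkdir -p pics
cat > h.py <<'E'
from plant import *
import numpy as np, cv2
def save(n,im,): cv2.imwrite('pics/'+n+'.png',im[:,:,::-1])
def pts(name,d):
    c=get_calibration(name); T=np.array(c['cam_to_world'])
    v,u=np.mgrid[0:d.shape[0],0:d.shape[1]]
    P=np.stack([(u-c['cx'])/c['fx']*d,(v-c['cy'])/c['fy']*d,d],-1)
    W=P@T[:3,:3].T+T[:3,3]; W[d==0]=np.nan
    return W
def ray(name,u,v,z):
    c=get_calibration(name); T=np.array(c['cam_to_world'])
    r=T[:3,:3]@np.array([(u-c['cx'])/c['fx'],(v-c['cy'])/c['fy'],1]); o=T[:3,3]
    return o+r*(z-o[2])/r[2]
E
python3 - <<'E'
from h import *
s=sense(); print({k:np.round(v,3).tolist() for k,v in s.items()})
for n in ["scene","side","wrist"]:
    im,d=get_image(n); save(n+'0',im); np.save(n+'0.npy',d); c=get_calibration(n); print(n,np.round(c['cam_to_world'],3).tolist(),c['fx'],c['cx'],c['cy'])
E
```

```text
pics
{'time': 0.0, 'joint_positions': [-1.454, 0.528, 1.434, 0.0, 1.181, -0.178], 'dq': [-0.001, 0.001, -0.002, 0.0, -0.0, -0.0], 'tau': [-0.003, -44.236, -17.803, -0.0, 0.008, -0.0], 'tool_pos': [182.133, -597.134, 230.343], 'orientation': [[0.957, 0.291, -0.0], [0.291, -0.957, 0.002], [0.0, -0.002, -1.0]], 'contact_force': [0.536, 0.022, 0.043], 'ft_torque': [0.007, 0.064, -0.025], 'gripper_width': 85.317}
scene [[0.815, 0.468, -0.342, 980.784], [0.58, -0.661, 0.477, -588.865], [-0.003, -0.587, -0.81, 1033.073], [0.0, 0.0, 0.0, 1.0]] 482.30627081376423 272.4595320591739 210.36528553856277
side [[0.753, -0.355, 0.554, 117.577], [-0.658, -0.432, 0.617, -530.543], [0.021, -0.829, -0.559, 542.133], [0.0, 0.0, 0.0, 1.0]] 425.32571019477774 280.2013432219193 208.0660623685563
wrist [[0.292, -0.905, -0.309, 261.158], [-0.957, -0.277, -0.091, -573.462], [-0.003, 0.322, -0.947, 374.115], [0.0, 0.0, 0.0, 1.0]] 316.9447182547794 282.55243308578315 210.63054374535187
```

View pics/scene0.png

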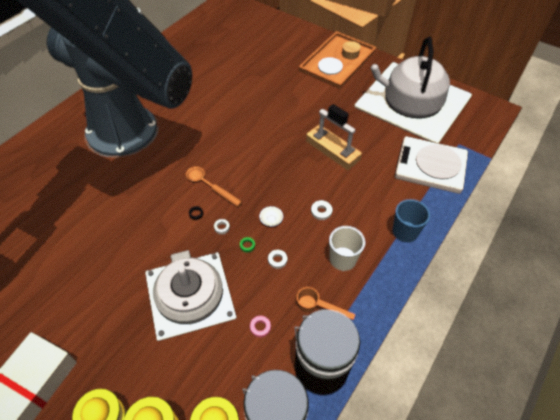

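View pics/side0.png

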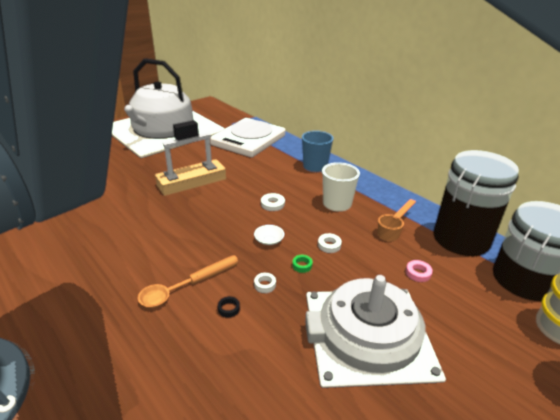

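View pics/wrist0.png

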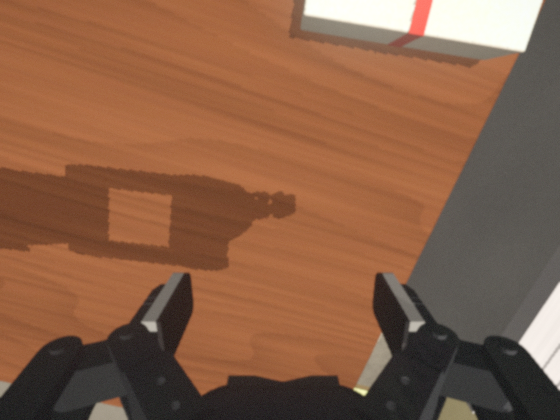

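The scene view shows three aluminium rings, at (321,209), (278,259) and (221,226). The look-alikes are black at (196,213), green at (247,244) and pink at (260,326), and the solid white dish is at (271,216). The head is at (187,290) and the spanner in its stand at (335,140). Next I measure the sizes.

```bash
cat >> h.py <<'E'
def ring_meas(name,im,u0,v0,z,r=24):
    hsv=cv2.cvtColor(im,cv2.COLOR_RGB2HSV)
    m=((hsv[:,:,1]<70)&(hsv[:,:,2]>110)).astype(np.uint8)
    n,l,st,_=cv2.connectedComponentsWithStats(m)
    sub=l[v0-r:v0+r,u0-r:u0+r]; k=np.bincount(sub[sub>0]).argmax()
    return l==k
E
python3 - <<'E'
from h import *
for n,c in [("scene",[(321,209),(277,259),(221,226),(271,216)]),("side",[(273,201),(330,242),(265,282),(269,236)])]:
    im=cv2.imread(f'pics/{n}0.png')[:,:,::-1].copy(); d=np.load(n+'0.npy'); W=pts(n,d)
    for (u,v) in c:
        m=ring_meas(n,im,u,v,14)
        P=W[m]; P=P[P[:,2]>9.5]
        h=np.median(P[:,2])
        # outer contour on top plane
        top=m&(W[:,:,2]>9.5)
        cs,_=cv2.findContours(top.astype(np.uint8),cv2.RETR_EXTERNAL,cv2.CHAIN_APPROX_NONE)
        k=max(cs,key=cv2.contourArea)[:,0]
        q=np.array([ray(n,a,b,14)[:2] for a,b in k])
        (x,y),(w1,w2),an=cv2.fitEllipse(q.astype(np.float32))
        print(n,u,v,'h',round(float(h),1),'c',round(x,1),round(y,1),'dia',round(w1,1),round(w2,1),len(k))
im=cv2.imread('pics/scene0.png'); 
cv2.imwrite('pics/crop1.png',cv2.resize(im[180:350,130:360],None,fx=3.4,fy=3.4,interpolation=2))
im=cv2.imread('pics/side0.png'); 
cv2.imwrite('pics/crop2.png',cv2.resize(im[60:400,130:470],None,fx=1.76,fy=1.76,interpolation=2))
E
```

```text
scene 321 209 h 14.0 c 652.7 88.7 dia 50.7 54.1 57
scene 277 259 h 13.7 c 643.7 -99.0 dia 43.9 45.4 50
scene 221 226 h 13.3 c 471.9 -103.3 dia 35.3 36.7 37
scene 271 216 h 14.2 c 557.8 -5.0 dia 56.8 57.3 56
side 273 201 h 13.4 c 648.6 87.5 dia 51.4 55.2 52
side 330 242 h 13.4 c 639.2 -99.9 dia 44.1 47.9 55
side 265 282 h 13.2 c 468.5 -104.4 dia 36.3 38.6 53
side 269 236 h 14.7 c 560.5 -5.5 dia 57.1 60.7 66
```

View pics/crop1.png

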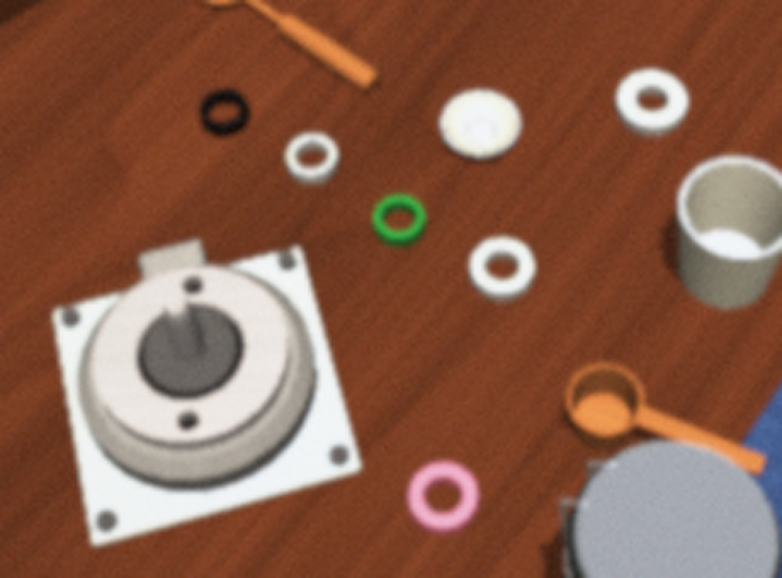

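```bash
cat > h1.py <<'E'
from h import *
for n in ["scene","side"]:
    im=cv2.imread(f'pics/{n}0.png')[:,:,::-1].copy(); d=np.load(n+'0.npy'); W=pts(n,d)
    # spindle: z 90..120
    reg=(W[:,:,0]>350)&(W[:,:,0]<650)&(W[:,:,1]<-120)&(W[:,:,1]>-420)
    m=reg&(W[:,:,2]>72)&(W[:,:,2]<130)
    print(n,'spindle',m.sum(),np.round(np.nanmedian(W[m],0),1), np.nanmax(W[m][:,2]))
    g=cv2.cvtColor(im,cv2.COLOR_RGB2GRAY)
    t=reg&(abs(W[:,:,2]-60)<4)
    P=W[t]; print('top plane',np.median(P[:,2]))
    # ring outer ellipse
    cs,_=cv2.findContours((t&(g>150)).astype(np.uint8),cv2.RETR_CCOMP,cv2.CHAIN_APPROX_NONE)
    for k in cs:
        a=cv2.contourArea(k)
        if a>15:
            q=np.array([ray(n,a_,b_,60)[:2] for a_,b_ in k[:,0]]); 
            (x,y),w,an=cv2.fitEllipse(q.astype(np.float32)); print('   contour',len(k),np.round([x,y,*w],1), k[:,0].mean(0).round(1))
    # stand / spanner
    reg=(W[:,:,0]>400)&(W[:,:,0]<800)&(W[:,:,1]>120)&(W[:,:,1]<500)
    m=reg&(W[:,:,2]>122)&(W[:,:,2]<165)&(g<60)
    P=W[m]; print('grip',m.sum(),np.round(P.mean(0),1),P[:,2].min(),P[:,2].max())
    hsv=cv2.cvtColor(im,cv2.COLOR_RGB2HSV)
    m=reg&(abs(W[:,:,2]-30)<3)
    print('standtop',m.sum()); ys,xs=np.where(m)
    if m.sum()>10: 
        r=cv2.minAreaRect(W[m][:,:2].astype(np.float32)); print(r)
E
python3 h1.py
python3 - <<'E'
import cv2
a=cv2.imread('pics/scene0.png')[90:180,280:400];cv2.imwrite('pics/c3.png',cv2.resize(a,None,fx=6,fy=6,interpolation=2))
E
```

```text
scene spindle 143 [ 533.9 -296.3  106.4] 125.20832559634584
top plane 60.37547070647366
   contour 155 [ 528.1 -292.9  126.2  126.7] [185.4 284. ]
   contour 20 [ 559.9 -331.4   16.1   17.6] [185.  303.6]
   contour 90 [ 527.  -292.4   72.7   77.2] [185.4 283. ]
   contour 17 [ 496.4 -254.8   15.9   16.2] [186.3 263.8]
grip 297 [565.3 289.1 146.1] 122.0375584430218 160.6605033742876
standtop 919
((653.4515380859375, 338.9384765625), (358.4826965332031, 145.2453155517578), 19.851438522338867)
side spindle 409 [ 520.6 -296.5  102.1] 123.50975260475786
top plane 60.0803161566341
   contour 329 [ 526.  -293.4  119.   120.8] [374.5 311.3]
   contour 25 [ 558.3 -331.4   14.6   15.5] [407.8 313.2]
   contour 24 [ 495.  -254.4   14.9   16.2] [341.  304.3]
grip 347 [555.4 287.3 142.6] 123.66846857634914 157.74682080387737
standtop 780
((652.1488037109375, 333.39971923828125), (356.40582275390625, 135.0362548828125), 21.67751693725586)
```

View pics/c3.png

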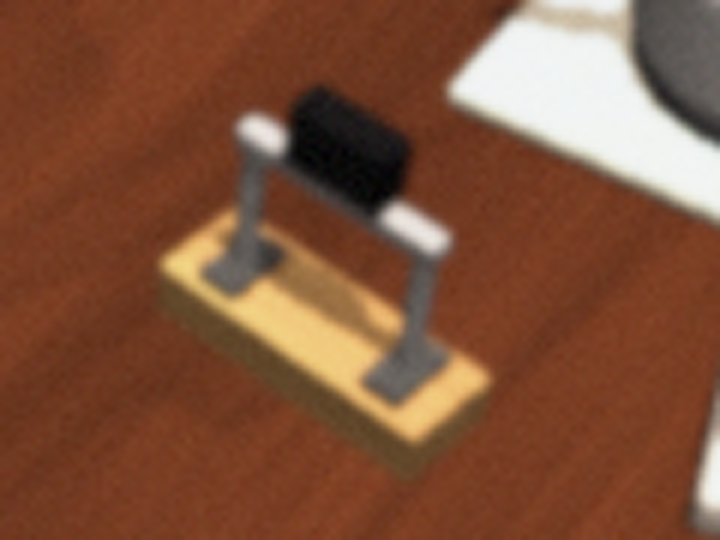

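View pics/crop2.png

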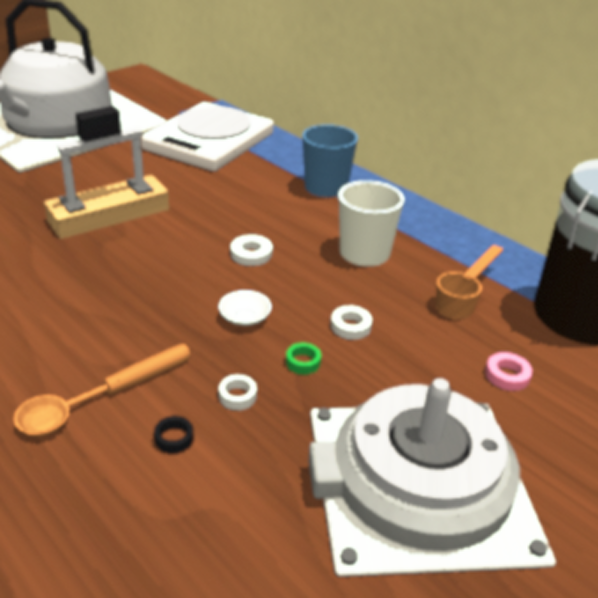

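```bash
python3 - <<'E'
import plant
print([x for x in dir(plant) if not x.startswith('__')])
print({k:getattr(plant,k) for k in dir(plant) if 'hold' in k.lower()})
E
cat >> h.py <<'E'
def plan(x,y,z,yaw):
    """shift (cm) and rotvec in current tool frame to reach tool-down pose with tool x at yaw. prints"""
    from scipy.spatial.transform import Rotation as R
    s=sense(); p=np.array(s['tool_pos']); O=np.array(s['orientation'])
    c,si=np.cos(yaw),np.sin(yaw)
    T=np.array([[c,si,0],[si,-c,0],[0,0,-1.]])
    sh=O.T@(np.array([x,y,z])-p)/10; rv=R.from_matrix(O.T@T).as_rotvec()
    print('t',s['time'],'pos',np.round(p,1),'yaw',round(np.arctan2(O[1,0],O[0,0]),3),'w',round(s['gripper_width'],1),'SHIFT',np.round(sh,2),'ROT',np.round(rv,3))
E
python3 - <<'E'
from h import *
plan(600,88,200,0.0)
c=get_calibration('wrist'); s=sense()
T=np.eye(4);T[:3,:3]=s['orientation'];T[:3,3]=s['tool_pos']
print(np.round(np.linalg.inv(T)@np.array(c['cam_to_world']),3))
for n,u,v,z in [('scene',346,248,42),('side',340,188,42)]:print(n,ray(n,u,v,z))
E
```

```text
['Unreachable', 'get_calibration', 'get_image', 'hold_point_z', 'sense', 'sign_off']
{'hold_point_z': 18.700000000000003}
t 0.15 pos [ 182.1 -597.3  230.5] yaw 0.296 w 85.3 SHIFT [ 59.95 -53.37   3.16] ROT [-0.002 -0.     0.296]
[[ 0.0000e+00 -9.4700e-01 -3.2300e-01  8.2574e+01]
 [ 1.0000e+00  0.0000e+00 -1.0000e-03 -8.0000e-03]
 [ 1.0000e-03 -3.2300e-01  9.4700e-01 -1.4355e+02]
 [ 0.0000e+00  0.0000e+00  0.0000e+00  1.0000e+00]]
scene [771.32155337   6.02428998  42.        ]
side [772.73676389  -3.17845986  42.        ]
```

```bash
python3 -c "
from h import *
plan(650,88,150,0.0)"
```

```text
t 0.15 pos [ 182.1 -597.3  230.5] yaw 0.296 w 85.3 SHIFT [ 64.73 -51.9    8.16] ROT [-0.002 -0.     0.296]
```

apply_moves:
  targets:
    - [[64.7, -51.9, 7.0], [0, 0, 0.296], 1]
    - [[64.7, -51.9, 7.0], [0, 0, 0.296], 1]
    - [[64.7, -51.9, 7.0], [0, 0, 0.296], 1]
    - [[64.7, -51.9, 7.0], [0, 0, 0.296], 1]
    - [[64.7, -51.9, 7.0], [0, 0, 0.296], 1]
    - [[64.7, -51.9, 7.0], [0, 0, 0.296], 1]
    - [[64.7, -51.9, 7.0], [0, 0, 0.296], 1]
    - [[64.7, -51.9, 7.0], [0, 0, 0.296], 1]
    - [[64.7, -51.9, 7.0], [0, 0, 0.296], 1]
    - [[64.7, -51.9, 7.0], [0, 0, 0.296], 1]
    - [[64.7, -51.9, 7.0], [0, 0, 0.296], 1]
    - [[64.7, -51.9, 7.0], [0, 0, 0.296], 1]
    - [[64.7, -51.9, 7.0], [0, 0, 0.296], 1]
    - [[64.7, -51.9, 7.0], [0, 0, 0.296], 1]
    - [[64.7, -51.9, 7.0], [0, 0, 0.296], 1]
    - [[64.7, -51.9, 7.0], [0, 0, 0.296], 1]
    - [[64.7, -51.9, 7.0], [0, 0, 0.296], 1]
    - [[64.7, -51.9, 7.0], [0, 0, 0.296], 1]
    - [[64.7, -51.9, 7.0], [0, 0, 0.296], 1]
    - [[64.7, -51.9, 7.0], [0, 0, 0.296], 1]

```text
time: 2.15
tool_pos: [648.9, 86.3, 161.0]
orientation: [[1.0, -0.001, -0.002], [-0.001, -1.0, -0.0], [-0.002, 0.0, -1.0]]
contact_force: [0.5, -1.0, -0.2]
gripper_width: 85.7
```

```bash
cat >> h.py <<'E'
def wring(tag,x0,y0,z,D):
    """measure a white ring near x0,y0 whose top is at z, from wrist; also annotate"""
    im,d=get_image('wrist'); save(tag,im); np.save(tag+'.npy',d); W=pts('wrist',d)
    hsv=cv2.cvtColor(im,cv2.COLOR_RGB2HSV)
    near=(np.hypot(W[:,:,0]-x0,W[:,:,1]-y0)<D/2+15)&(abs(W[:,:,2]-z)<5)
    t=near&(hsv[:,:,1]<80)
    cs,_=cv2.findContours(t.astype(np.uint8),cv2.RETR_CCOMP,cv2.CHAIN_APPROX_NONE)
    for k in sorted(cs,key=cv2.contourArea)[::-1][:3]:
        if len(k)<12: continue
        q=np.array([ray('wrist',a,b,z)[:2] for a,b in k[:,0]]).astype(np.float32)
        (x,y),w,_=cv2.fitEllipse(q); print(tag,'ellipse',np.round([x,y,*w],1),len(k))
    P=W[t]; print('zmed',np.round(np.median(P[:,2]),1) if len(P) else None)
E
python3 - <<'E'
from h import *
s=sense(); print(s['time'],s['tool_pos'],s['joint_positions'])
wring('w1',650,88,14,54)
E
```

```text
2.15 [648.8679176   86.26416808 161.00263792] [-3.80161825e-02  6.46839513e-01  1.41635427e+00 -5.22095307e-04
  1.08000046e+00  1.53399941e+00]
w1 ellipse [651.3  89.9  52.6  53.2] 156
w1 ellipse [651.6  89.8  25.6  26. ] 75
zmed 15.1
```

View pics/w1.png

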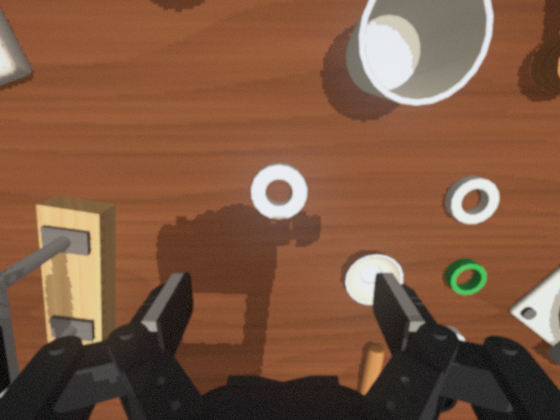

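apply_moves:
  targets:
    - [[0.25, -0.35, 5], [0, 0, 0], 1]
    - [[0.25, -0.35, 10], [0, 0, 0], 1]
    - [[0.25, -0.35, 13], [0, 0, 0], 1]
    - [[0.25, -0.35, 15], [0, 0, 0], 1]
    - [[0.25, -0.35, 16], [0, 0, 0], 1]
    - [[0.25, -0.35, 16], [0, 0, 0], 1]
    - [[0.25, -0.35, 16], [0, 0, 0], -0.1]
    - [[0.25, -0.35, 16], [0, 0, 0], -0.1]
    - [[0.25, -0.35, 16], [0, 0, 0], -0.1]
    - [[0.25, -0.35, 16], [0, 0, 0], -0.4]
    - [[0.25, -0.35, 16], [0, 0, 0], -0.4]
    - [[0.25, -0.35, 16], [0, 0, 0], -0.4]
    - [[0.25, -0.35, 16], [0, 0, 0], -1]
    - [[0.25, -0.35, 16], [0, 0, 0], -1]
    - [[0.25, -0.35, 16], [0, 0, 0], -1]
    - [[0.25, -0.35, 16], [0, 0, 0], -1]
    - [[0.25, -0.35, 16], [0, 0, 0], -1]
  newtons: 40

```text
time: 3.9
tool_pos: [653.6, 90.5, 3.8]
orientation: [[1.0, 0.0, 0.003], [0.0, -1.0, -0.0], [0.003, 0.0, -1.0]]
contact_force: [-2.0, -0.3, 5.9]
gripper_width: 52.2
```

Run:
```python
from h import *
s=sense(); print(s['tool_pos'],s['contact_force'],s['gripper_width'])
im,d=get_image('wrist'); save('w2',im); im,d=get_image('side'); save('s2',cv2.resize(im[120:280,180:400],None,fx=3,fy=3))
```

```text
[653.6181709   90.53787482   3.82090822] [-1.99358102 -0.25256788  5.86223656] 52.18869778164606
```

View pics/w2.png

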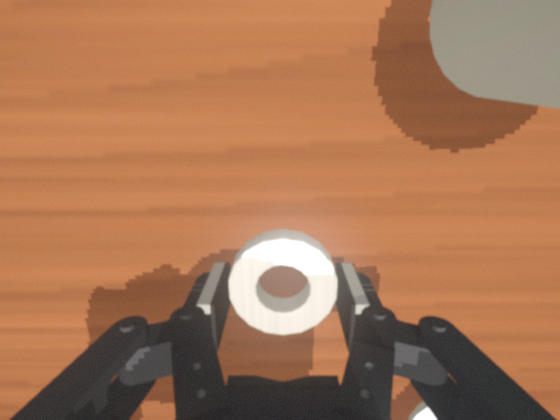

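View pics/s2.png

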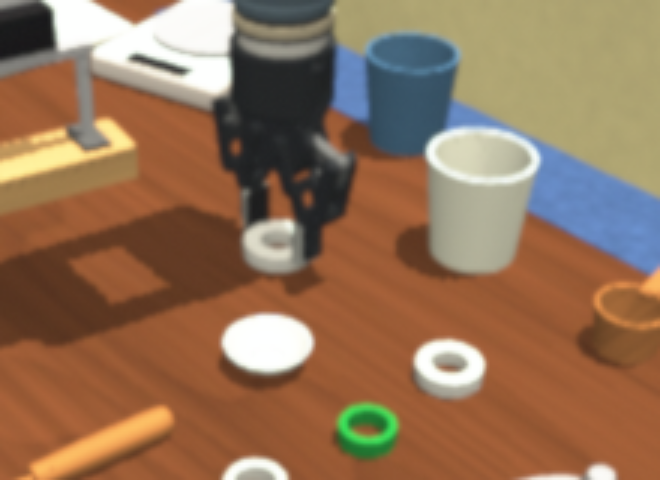

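apply_moves:
  targets:
    - [[0, 0, -0.5], [0, 0, 0], -1]
    - [[0, 0, -2], [0, 0, 0], -1]
    - [[0, 0, -6], [0, 0, 0], -1]
    - [[0, 0, -11], [0, 0, 0], -1]
    - [[0, 0, -16], [0, 0, 0], -1]
    - [[0, 0, -16], [0, 0, 0], -1]
    - [[0, 0, -16], [0, 0, 0], -1]
    - [[0, 0, -16], [0, 0, 0], -1]

```text
time: 4.8
tool_pos: [651.1, 90.9, 160.7]
orientation: [[1.0, -0.0, -0.002], [-0.0, -1.0, 0.0], [-0.002, -0.0, -1.0]]
contact_force: [-0.5, -0.7, -0.7]
gripper_width: 51.9
```

Run:
```python
from h import *
s=sense(); print(s['tool_pos'],s['contact_force'],s['gripper_width'])
im,d=get_image('wrist'); save('w3',im); np.save('w3.npy',d); W=pts('wrist',d)
p=np.array(s['tool_pos']); 
hsv=cv2.cvtColor(im,cv2.COLOR_RGB2HSV)
near=(np.hypot(W[:,:,0]-p[0],W[:,:,1]-p[1])<40)&(abs(W[:,:,2]-p[2]-10)<14)&(hsv[:,:,2]>140)&(hsv[:,:,1]<80)
P=W[near]; print(len(P),np.percentile(P[:,2],[5,25,50,75,95])-p[2])
print(np.isfinite(W[200:360,200:360,2]).mean())
im,d=get_image('side'); save('s3',cv2.resize(im[60:260,180:420],None,fx=3,fy=3))
plan(527,-293,160,0)
```

```text
[651.08702344  90.86149654 160.69569915] [-0.50920934 -0.69671801 -0.74979345] 51.85419298121928
6572 [ 8.38842895  9.64310812 10.10000841 10.50979795 11.08012452]
0.9956640625
t 4.9 pos [650.8  90.8 159.4] yaw -0.0 w 51.9 SHIFT [-1.237e+01  3.838e+01 -1.000e-02] ROT [-0.     0.004 -0.   ]
```

View pics/s3.png

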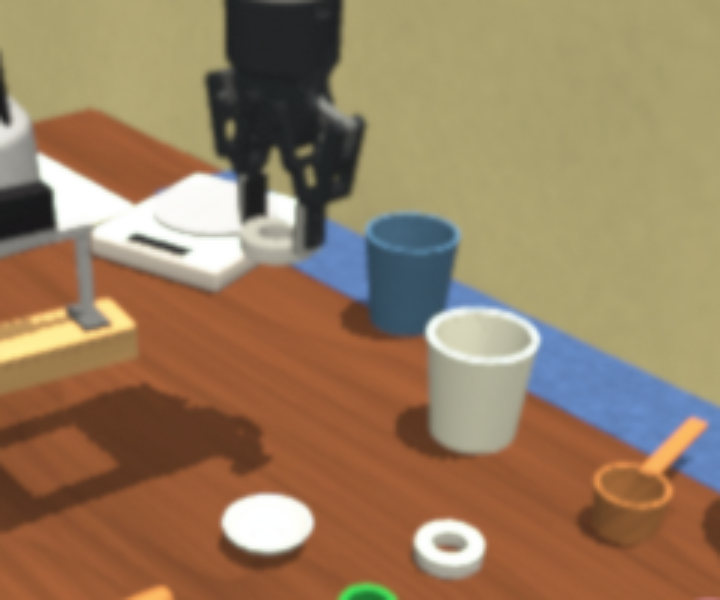

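View pics/w3.png

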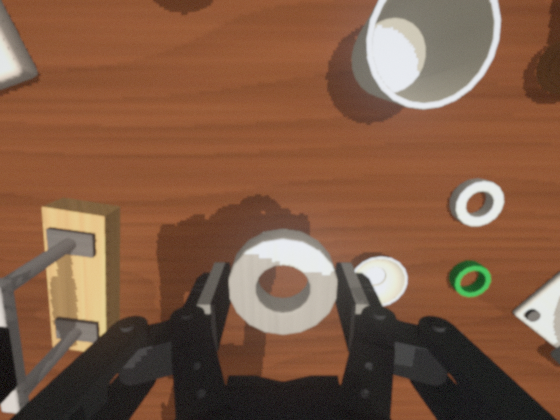

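apply_moves:
  targets:
    - [[-5, 5, -4], [0, 0, 0], -1]
    - [[-20, 38.4, -4], [0, 0, 0], -1]
    - [[-20, 38.4, -4], [0, 0, 0], -1]
    - [[-20, 38.4, -4], [0, 0, 0], -1]
    - [[-20, 38.4, -4], [0, 0, 0], -1]
    - [[-20, 38.4, -4], [0, 0, 0], -1]
    - [[-20, 38.4, -4], [0, 0, 0], -1]
    - [[-20, 38.4, -4], [0, 0, 0], -1]
    - [[-20, 38.4, -4], [0, 0, 0], -1]
    - [[-20, 38.4, -4], [0, 0, 0], -1]
    - [[-20, 38.4, -4], [0, 0, 0], -1]
    - [[-20, 38.4, -4], [0, 0, 0], -1]
    - [[-20, 38.4, -4], [0, 0, 0], -1]

```text
time: 6.2
tool_pos: [452.5, -291.5, 200.7]
orientation: [[1.0, 0.002, -0.001], [0.002, -1.0, 0.001], [-0.001, -0.001, -1.0]]
contact_force: [-0.3, 0.4, -0.8]
gripper_width: 52.3
```

```bash
cat >> h.py <<'E'
def whead(tag,x0=527,y0=-293):
    im,d=get_image('wrist'); save(tag,im); np.save(tag+'.npy',d); W=pts('wrist',d)
    g=cv2.cvtColor(im,cv2.COLOR_RGB2GRAY)
    t=(np.hypot(W[:,:,0]-x0,W[:,:,1]-y0)<80)&(abs(W[:,:,2]-60)<5)&(g>110)
    print('z60 med',np.round(np.median(W[t][:,2]),1))
    cs,_=cv2.findContours(t.astype(np.uint8),cv2.RETR_CCOMP,cv2.CHAIN_APPROX_NONE)
    for k in sorted(cs,key=cv2.contourArea)[::-1][:6]:
        if len(k)<14: continue
        q=np.array([ray('wrist',a,b,60)[:2] for a,b in k[:,0]]).astype(np.float32)
        (x,y),w,_=cv2.fitEllipse(q); print(tag,'ellipse',np.round([x,y,*w],1),len(k))
    m=(np.hypot(W[:,:,0]-x0,W[:,:,1]-y0)<25)&(W[:,:,2]>119)&(W[:,:,2]<126)
    print('tip',m.sum(),np.round(W[m].mean(0),1), np.round((W[m].max(0)+W[m].min(0))/2,1))
def held(im,d,D=54,s=None):
    W=pts('wrist',d); s=s or sense(); p=np.array(s['tool_pos'])
    hsv=cv2.cvtColor(im,cv2.COLOR_RGB2HSV)
    near=(np.hypot(W[:,:,0]-p[0],W[:,:,1]-p[1])<D/2+8)&(abs(W[:,:,2]-p[2]-10)<5)&(hsv[:,:,2]>100)&(hsv[:,:,1]<90)
    cs,_=cv2.findContours(near.astype(np.uint8),cv2.RETR_CCOMP,cv2.CHAIN_APPROX_NONE)
    zt=np.median(W[near][:,2])
    for k in sorted(cs,key=cv2.contourArea)[::-1][:2]:
        if len(k)<14: continue
        q=np.array([ray('wrist',a,b,zt)[:2] for a,b in k[:,0]]).astype(np.float32)
        (x,y),w,_=cv2.fitEllipse(q); print('held ellipse rel TCP',np.round([x-p[0],y-p[1],zt-p[2],*w],1),len(k))
E
python3 - <<'E'
from h import *
s=sense(); print(s['time'],s['tool_pos'],s['gripper_width'])
whead('w4'); im=cv2.imread('pics/w4.png')[:,:,::-1].copy(); held(im,np.load('w4.npy'))
plan(527,-293,160,0)
E
```

```text
6.2 [ 452.46974775 -291.54453087  200.6874087 ] 52.2930217546783
z60 med 61.4
w4 ellipse [ 526.7 -292.8  127.6  127.7] 434
w4 ellipse [ 526.9 -292.8   71.4   71.5] 245
w4 ellipse [ 526.7 -292.9   60.3   60.6] 206
w4 ellipse [ 522.4 -290.2   24.5   34.8] 102
w4 ellipse [ 558.3 -331.1   14.5   15.5] 53
w4 ellipse [ 495.2 -254.6   14.5   15.3] 47
tip 412 [ 526.9 -292.8  122.3] [ 526.7 -293.   121.9]
held ellipse rel TCP [-1.2  0.  11.  52.3 54.9] 309
held ellipse rel TCP [-0.3  0.1 11.  22.7 25.2] 144
t 6.25 pos [ 452.6 -291.7  200.9] yaw 0.002 w 52.0 SHIFT [7.44 0.15 4.08] ROT [-0.001  0.001  0.002]
```

View pics/w4.png

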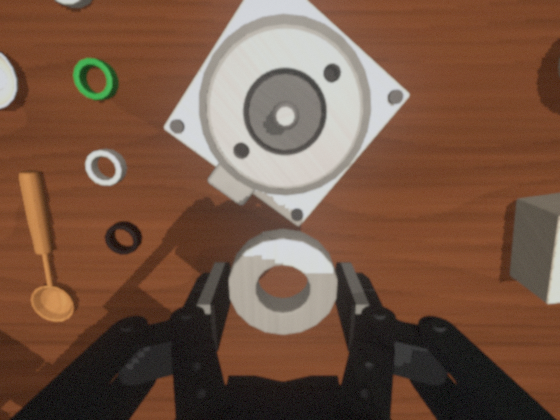

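apply_moves:
  targets:
    - [[7.45, 0.13, 3], [0, 0, 0], -1]
    - [[7.45, 0.13, 4], [0, 0, 0], -1]
    - [[7.45, 0.13, 5], [0, 0, 0], -1]
    - [[7.45, 0.13, 5], [0, 0, 0], -1]
    - [[7.45, 0.13, 5], [0, 0, 0], -1]
    - [[7.45, 0.13, 6], [0, 0, 0], -1]
    - [[7.45, 0.13, 7], [0, 0, 0], -1]
    - [[7.45, 0.13, 8], [0, 0, 0], -1]
    - [[7.45, 0.13, 8], [0, 0, 0], -1]

```text
time: 7.15
tool_pos: [525.4, -293.9, 119.6]
orientation: [[1.0, -0.001, -0.003], [-0.001, -1.0, 0.002], [-0.003, -0.002, -1.0]]
contact_force: [0.3, 0.1, -0.8]
gripper_width: 51.9
```

Run:
```python
from h import *
s=sense(); print(s['time'],s['tool_pos'],s['contact_force'],s['gripper_width'])
im,d=get_image('wrist'); save('w5',im); im,d=get_image('side'); save('s5',im)
plan(527.2,-292.9,67,0)
```

```text
7.15 [ 525.40895289 -293.89178977  119.56995221] [ 0.27592393  0.05472602 -0.77543404] 51.86649650575383
t 7.25 pos [ 526.4 -294.5  120.8] yaw -0.001 w 51.6 SHIFT [ 0.09 -0.16  5.38] ROT [-0.001  0.001 -0.001]
```

View pics/w5.png

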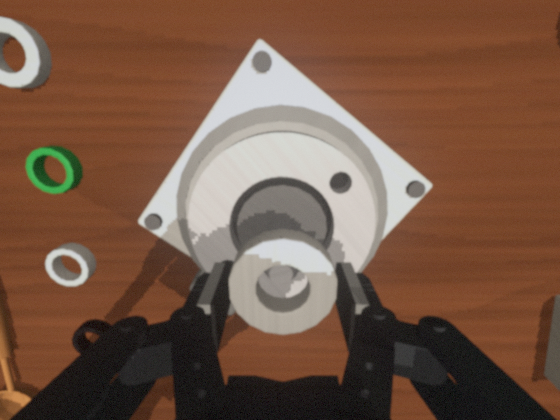

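apply_moves:
  targets:
    - [[0.1, -0.12, 1.5], [0, 0, 0], -1]
    - [[0.1, -0.12, 3], [0, 0, 0], -1]
    - [[0.1, -0.12, 4.3], [0, 0, 0], -1]
    - [[0.1, -0.12, 5.0], [0, 0, 0], -1]
    - [[0.1, -0.12, 5.2], [0, 0, 0], -1]
    - [[0.1, -0.12, 5.2], [0, 0, 0], -1]

```text
time: 7.85
tool_pos: [527.8, -293.4, 69.2]
orientation: [[1.0, -0.0, -0.0], [-0.0, -1.0, 0.0], [-0.0, -0.0, -1.0]]
contact_force: [0.9, -1.1, -1.2]
gripper_width: 52.0
```

Run:
```python
from h import *
s=sense(); print(s['time'],s['tool_pos'],s['contact_force'],s['gripper_width'])
im,d=get_image('wrist'); save('w6',im);held(im,d)
plan(527.2,-292.9,67,0)
```

```text
7.85 [ 527.79141157 -293.43097465   69.21839377] [ 0.88252004 -1.12743658 -1.20566371] 51.969601151699806
held ellipse rel TCP [-0.2 -0.2 10.9 50.5 51.4] 426
held ellipse rel TCP [  9.9 -30.8  10.9   3.6   5.1] 31
t 7.9 pos [ 528.  -293.6   69.6] yaw -0.0 w 51.7 SHIFT [-0.08 -0.07  0.26] ROT [ 0.    -0.001 -0.   ]
```

View pics/w6.png

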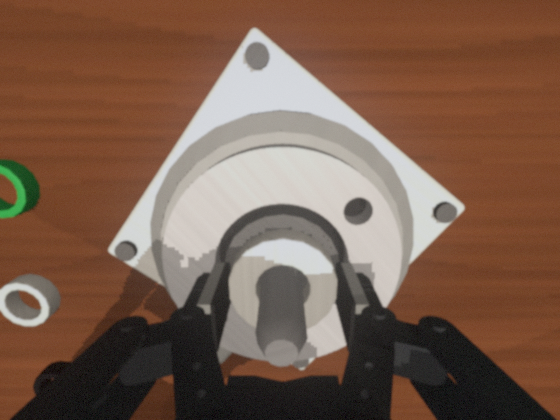

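apply_moves:
  targets:
    - [[-0.05, -0.05, 0.2], [0, 0, 0], -1]
    - [[-0.05, -0.05, 0.3], [0, 0, 0], -1]
    - [[-0.05, -0.05, 0.3], [0, 0, 0], 0.6]
    - [[-0.05, -0.05, 0.3], [0, 0, 0], 0.6]
    - [[-0.05, -0.05, 0.3], [0, 0, 0], 0.6]
    - [[-0.05, -0.05, 0.3], [0, 0, 0], 0.6]
    - [[-0.05, -0.05, -3], [0, 0, 0], 0.8]
    - [[-0.05, -0.05, -8], [0, 0, 0], 1]
    - [[-0.05, -0.05, -13], [0, 0, 0], 1]
    - [[-8, 0, -13], [0, 0, 0], 1]
    - [[-8, 0, -13], [0, 0, 0], 1]
    - [[-8, 0, -13], [0, 0, 0], 1]

```text
time: 9.1
tool_pos: [444.1, -292.1, 199.7]
orientation: [[1.0, -0.002, -0.003], [-0.002, -1.0, 0.002], [-0.003, -0.002, -1.0]]
contact_force: [0.1, -0.0, -1.4]
gripper_width: 85.3
```

Run:
```python
from h import *
s=sense(); print(s['time'],s['tool_pos'],s['contact_force'],s['gripper_width'])
wring('w7',527,-293,76,54)
plan(641,-99.5,150,0)
```

```text
9.1 [ 444.10286909 -292.05111141  199.7069486 ] [ 0.0741975  -0.02612063 -1.41041858] 85.29568236405046
w7 ellipse [ 526.9 -293.8   52.5   52.7] 194
w7 ellipse [ 527.3 -293.8   26.1   26.7] 96
zmed 77.1
t 9.15 pos [ 446.3 -293.   199.7] yaw -0.002 w 85.7 SHIFT [ 19.42 -19.39   4.98] ROT [-0.     0.    -0.002]
```

View pics/w7.png

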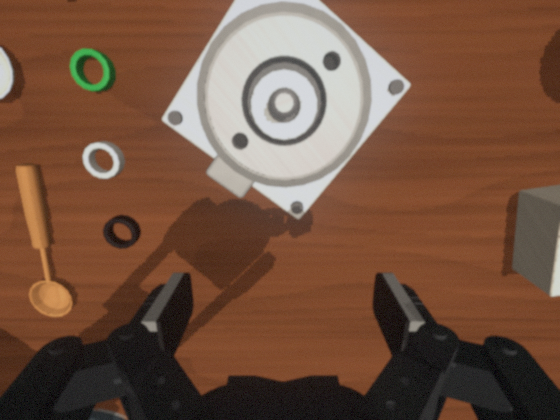

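Spacer b sits flat on the hub with its bore concentric with the spindle (at pixel 284,104). Next is spacer c.

apply_moves:
  targets:
    - [[19.4, -19.4, 5], [0, 0, 0], 1]
    - [[19.4, -19.4, 5], [0, 0, 0], 1]
    - [[19.4, -19.4, 5], [0, 0, 0], 1]
    - [[19.4, -19.4, 5], [0, 0, 0], 1]
    - [[19.4, -19.4, 5], [0, 0, 0], 1]
    - [[19.4, -19.4, 5], [0, 0, 0], 1]
    - [[19.4, -19.4, 5], [0, 0, 0], 1]
    - [[19.4, -19.4, 5], [0, 0, 0], 1]
    - [[19.4, -19.4, 5], [0, 0, 0], 1]
    - [[19.4, -19.4, 5], [0, 0, 0], 1]

```text
time: 10.15
tool_pos: [641.4, -100.5, 149.5]
orientation: [[1.0, -0.002, 0.0], [-0.002, -1.0, -0.0], [0.0, 0.0, -1.0]]
contact_force: [0.9, 0.2, 0.3]
gripper_width: 85.2
```

Run:
```python
from h import *
s=sense(); print(s['time'],s['tool_pos'],s['contact_force'],s['gripper_width'])
wring('w8',641,-99.5,14,46)
plan(641,-99.5,4,0)
```

```text
10.15 [ 641.36998411 -100.50518992  149.54021009] [0.92777217 0.24692808 0.31677211] 85.24773792991256
w8 ellipse [642.1 -97.8  44.5  45.5] 138
w8 ellipse [642.3 -97.8  25.2  26. ] 78
zmed 14.9
t 10.2 pos [ 641.4 -100.6  149.6] yaw -0.002 w 85.4 SHIFT [-0.04 -0.11 14.56] ROT [ 0.    -0.    -0.002]
```

View pics/w8.png

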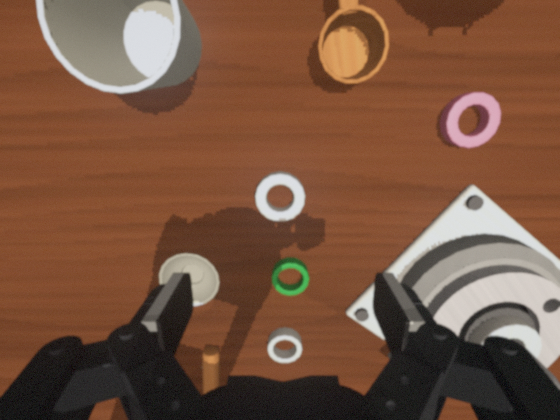

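apply_moves:
  targets:
    - [[0.08, -0.28, 5], [0, 0, 0], 1]
    - [[0.08, -0.28, 10], [0, 0, 0], 1]
    - [[0.08, -0.28, 12.5], [0, 0, 0], 1]
    - [[0.08, -0.28, 14], [0, 0, 0], 1]
    - [[0.08, -0.28, 14.5], [0, 0, 0], 0.5]
    - [[0.08, -0.28, 14.5], [0, 0, 0], 0.5]
    - [[0.08, -0.28, 14.5], [0, 0, 0], -0.1]
    - [[0.08, -0.28, 14.5], [0, 0, 0], -0.1]
    - [[0.08, -0.28, 14.5], [0, 0, 0], -0.4]
    - [[0.08, -0.28, 14.5], [0, 0, 0], -0.4]
    - [[0.08, -0.28, 14.5], [0, 0, 0], -1]
    - [[0.08, -0.28, 14.5], [0, 0, 0], -1]
    - [[0.08, -0.28, 14.5], [0, 0, 0], -1]
    - [[0.08, -0.28, 14.5], [0, 0, 0], -1]
    - [[0.08, -0.28, 14.5], [0, 0, 0], -1]

```text
time: 11.7
tool_pos: [644.1, -97.1, 6.8]
orientation: [[1.0, 0.0, 0.004], [0.0, -1.0, -0.001], [0.004, 0.001, -1.0]]
contact_force: [-1.1, -0.3, 5.9]
gripper_width: 43.6
```

apply_moves:
  targets:
    - [[0, 0, -0.5], [0, 0, 0], -1]
    - [[0, 0, -2], [0, 0, 0], -1]
    - [[0, 0, -6], [0, 0, 0], -1]
    - [[0, 0, -11], [0, 0, 0], -1]
    - [[0, 0, -16], [0, 0, 0], -1]
    - [[0, 0, -18], [0, 0, 0], -1]
    - [[0, 0, -18], [0, 0, 0], -1]

```text
time: 12.4
tool_pos: [645.4, -97.3, 190.4]
orientation: [[1.0, 0.0, 0.01], [0.0, -1.0, -0.003], [0.01, 0.003, -1.0]]
contact_force: [0.3, -0.8, -0.2]
gripper_width: 43.5
```

Run:
```python
from h import *
s=sense(); print(s['time'],s['tool_pos'],s['contact_force'],s['gripper_width'])
im,d=get_image('wrist'); save('w9',im);held(im,d,46)
plan(450,-293,200,0)
```

```text
12.4 [645.38715132 -97.27758993 190.36310516] [ 0.26407447 -0.75747652 -0.16662312] 43.47689965704421
held ellipse rel TCP [-1.4  0.   7.9 44.3 45.6] 253
held ellipse rel TCP [-1.   0.   7.9 24.7 25.7] 144
t 12.45 pos [643.6 -96.8 187.3] yaw -0.0 w 43.4 SHIFT [-19.35  19.63  -1.33] ROT [ 0.002 -0.005 -0.   ]
```

View pics/w9.png

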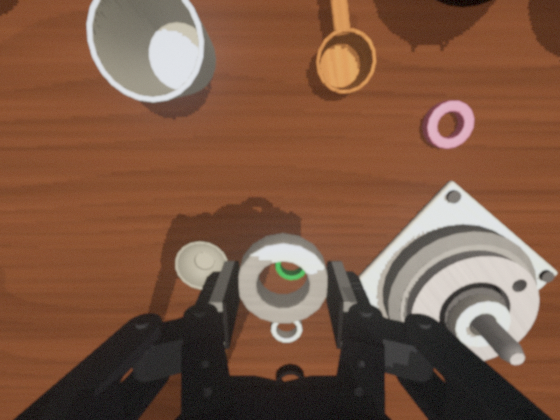

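apply_moves:
  targets:
    - [[-11.5, 19.55, 0], [0, 0, 0], -1]
    - [[-11.5, 19.55, 0], [0, 0, 0], -1]
    - [[-11.5, 19.55, 0], [0, 0, 0], -1]
    - [[-11.5, 19.55, 0], [0, 0, 0], -1]
    - [[-11.5, 19.55, 0], [0, 0, 0], -1]
    - [[-11.5, 19.55, 2], [0, 0, 0], -1]
    - [[-11.5, 19.55, 3.5], [0, 0, 0], -1]
    - [[-11.5, 19.55, 3.5], [0, 0, 0], -1]
    - [[-11.5, 19.55, 3.5], [0, 0, 0], -1]

```text
time: 13.35
tool_pos: [526.7, -291.3, 148.0]
orientation: [[1.0, -0.0, -0.003], [-0.0, -1.0, 0.002], [-0.003, -0.002, -1.0]]
contact_force: [0.5, 0.2, -0.1]
gripper_width: 43.1
```

Run:
```python
from h import *
s=sense(); print(s['time'],s['tool_pos'],s['contact_force'],s['gripper_width'])
im,d=get_image('wrist'); save('w10',im);held(im,d,46)
plan(527.5,-293,83,0)
```

```text
13.35 [ 526.72392289 -291.28299658  147.97292122] [ 0.45529051  0.23697299 -0.11809874] 43.06048204936294
held ellipse rel TCP [-1.4  0.   7.9 44.3 45.7] 253
held ellipse rel TCP [-1.1  0.   7.9 25.  25.6] 142
t 13.4 pos [ 527.4 -291.6  148.8] yaw 0.0 w 43.2 SHIFT [0.02 0.14 6.58] ROT [-0.001  0.001  0.   ]
```

View pics/w10.png

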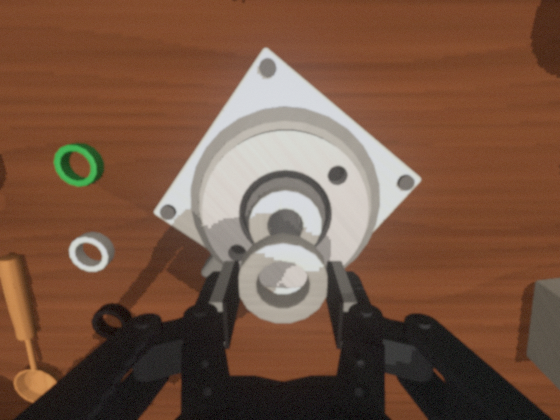

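apply_moves:
  targets:
    - [[0.05, 0.14, 1], [0, 0, 0], -1]
    - [[0.05, 0.14, 2.5], [0, 0, 0], -1]
    - [[0.05, 0.14, 4], [0, 0, 0], -1]
    - [[0.05, 0.14, 5.5], [0, 0, 0], -1]
    - [[0.05, 0.14, 6.2], [0, 0, 0], -1]
    - [[0.05, 0.14, 6.5], [0, 0, 0], -1]
    - [[0.05, 0.14, 6.5], [0, 0, 0], -1]

```text
time: 14.1
tool_pos: [528.2, -293.4, 84.2]
orientation: [[1.0, 0.0, 0.0], [0.0, -1.0, -0.0], [0.0, 0.0, -1.0]]
contact_force: [0.2, 0.3, -0.8]
gripper_width: 43.3
```

Run:
```python
from h import *
s=sense(); print(s['time'],s['tool_pos'],s['contact_force'],s['gripper_width'])
im,d=get_image('wrist'); save('w11',im);held(im,d,46)
plan(527.5,-293,83,0)
```

```text
14.1 [ 528.21757597 -293.39290896   84.23944511] [ 0.23340161  0.2656107  -0.75703906] 43.33572861120631
held ellipse rel TCP [-1.3 -0.1  8.  42.  43.2] 357
held ellipse rel TCP [  8.4 -26.8   8.    3.8   5.4] 30
t 14.15 pos [ 528.4 -293.6   84.7] yaw -0.0 w 43.3 SHIFT [-0.09 -0.06  0.17] ROT [ 0.001 -0.001 -0.   ]
```

View pics/w11.png

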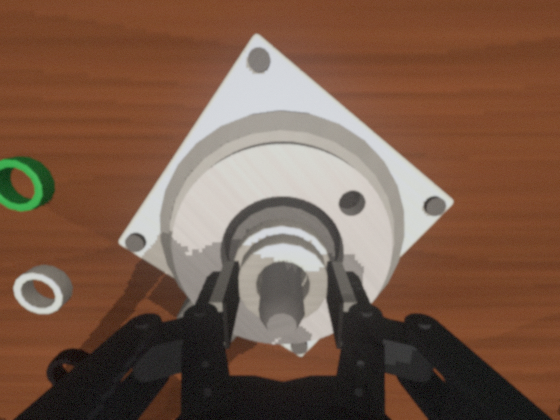

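apply_moves:
  targets:
    - [[0, -0.05, 0.1], [0, 0, 0], -1]
    - [[0, -0.05, 0.15], [0, 0, 0], -1]
    - [[0, -0.05, 0.15], [0, 0, 0], 0.4]
    - [[0, -0.05, 0.15], [0, 0, 0], 0.5]
    - [[0, -0.05, 0.15], [0, 0, 0], 0.5]
    - [[0, -0.05, 0.15], [0, 0, 0], 0.5]
    - [[0, -0.05, -3], [0, 0, 0], 0.8]
    - [[0, -0.05, -8], [0, 0, 0], 1]
    - [[0, -0.05, -12], [0, 0, 0], 1]
    - [[-8, 0, -12], [0, 0, 0], 1]
    - [[-8, 0, -12], [0, 0, 0], 1]
    - [[-8, 0, -12], [0, 0, 0], 1]

```text
time: 15.35
tool_pos: [444.3, -292.1, 204.5]
orientation: [[1.0, -0.002, -0.003], [-0.002, -1.0, 0.002], [-0.003, -0.002, -1.0]]
contact_force: [0.6, -0.2, 0.5]
gripper_width: 85.1
```

Run:
```python
from h import *
s=sense(); print(s['time'],s['tool_pos'],s['contact_force'],s['gripper_width'])
wring('w12',527,-293,90,46)
wring('w12b',470,-104,14,38)
plan(470,-104,150,0)
```

```text
15.35 [ 444.26929886 -292.09741107  204.53972915] [ 0.58130141 -0.181165    0.46392129] 85.1227211052735
w12 ellipse [ 528.2 -294.    44.7   44.7] 170
w12 ellipse [ 528.2 -294.    25.8   26. ] 97
zmed 91.1
w12b ellipse [ 471.4 -104.1   36.8   39.1] 103
w12b ellipse [ 471.4 -104.4   23.5   26.2] 69
zmed 14.4
t 15.45 pos [ 447.9 -293.7  204.7] yaw -0.001 w 85.4 SHIFT [  2.18 -18.98   5.46] ROT [ 0.001 -0.001 -0.001]
```

View pics/w12.png

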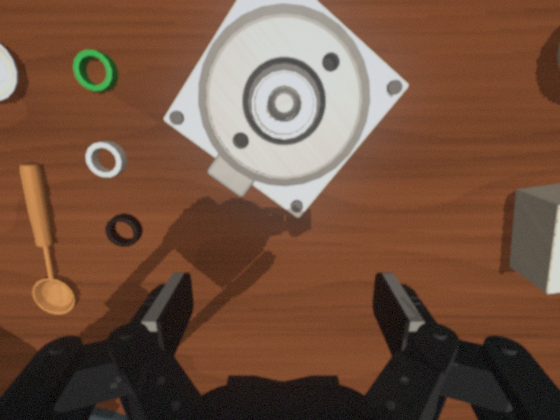

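apply_moves:
  targets:
    - [[2.3, -18.95, 5.4], [0, 0, 0], 1]
    - [[2.3, -18.95, 5.4], [0, 0, 0], 1]
    - [[2.3, -18.95, 5.4], [0, 0, 0], 1]
    - [[2.3, -18.95, 5.4], [0, 0, 0], 1]
    - [[2.3, -18.95, 5.4], [0, 0, 0], 1]
    - [[2.3, -18.95, 5.4], [0, 0, 0], 1]
    - [[2.3, -18.95, 5.4], [0, 0, 0], 1]

```text
time: 16.15
tool_pos: [472.6, -105.0, 150.5]
orientation: [[1.0, -0.0, 0.002], [-0.0, -1.0, -0.001], [0.002, 0.001, -1.0]]
contact_force: [1.1, -0.1, 0.1]
gripper_width: 85.6
```

Run:
```python
from h import *
s=sense(); print(s['time'],s['tool_pos'],s['contact_force'],s['gripper_width'])
wring('w13',471,-104,14,38)
plan(471.4,-104.2,5,0)
```

```text
16.15 [ 472.6244179  -104.98268671  150.53747467] [ 1.10485065 -0.09173075  0.09375502] 85.6037331577655
w13 ellipse [ 470.  -102.5   36.6   37.6] 112
w13 ellipse [ 470.4 -102.5   25.    26.1] 78
zmed 14.7
t 16.2 pos [ 472.4 -105.4  150.7] yaw -0.001 w 85.4 SHIFT [-0.13 -0.14 14.56] ROT [ 0.001 -0.002 -0.001]
```

View pics/w13.png

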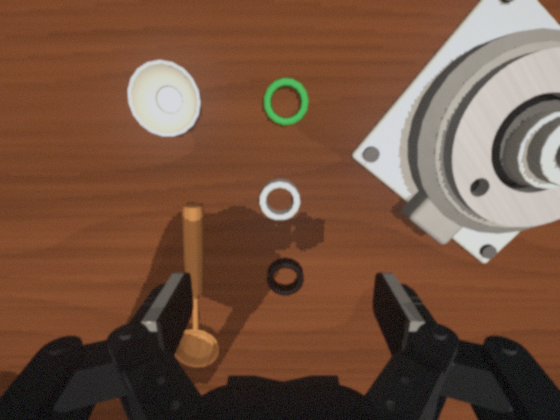

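apply_moves:
  targets:
    - [[-0.2, -0.27, 5], [0, 0, 0], 0.3]
    - [[-0.2, -0.27, 9], [0, 0, 0], 0.3]
    - [[-0.2, -0.27, 12], [0, 0, 0], 0.3]
    - [[-0.2, -0.27, 13.8], [0, 0, 0], 0.3]
    - [[-0.2, -0.27, 14.5], [0, 0, 0], 0.2]
    - [[-0.2, -0.27, 14.5], [0, 0, 0], 0.2]
    - [[-0.2, -0.27, 14.5], [0, 0, 0], -0.1]
    - [[-0.2, -0.27, 14.5], [0, 0, 0], -0.3]
    - [[-0.2, -0.27, 14.5], [0, 0, 0], -0.5]
    - [[-0.2, -0.27, 14.5], [0, 0, 0], -0.5]
    - [[-0.2, -0.27, 14.5], [0, 0, 0], -1]
    - [[-0.2, -0.27, 14.5], [0, 0, 0], -1]
    - [[-0.2, -0.27, 14.5], [0, 0, 0], -1]
    - [[-0.2, -0.27, 14.5], [0, 0, 0], -1]
    - [[-0.2, -0.27, 14.5], [0, 0, 0], -1]

```text
time: 17.7
tool_pos: [469.9, -101.7, 6.4]
orientation: [[1.0, 0.0, 0.002], [0.0, -1.0, -0.001], [0.002, 0.001, -1.0]]
contact_force: [-1.2, -2.3, 6.3]
gripper_width: 34.9
```

apply_moves:
  targets:
    - [[0, 0, -0.5], [0, 0, 0], -1]
    - [[0, 0, -2], [0, 0, 0], -1]
    - [[0, 0, -6], [0, 0, 0], -1]
    - [[0, 0, -11], [0, 0, 0], -1]
    - [[0, 0, -16], [0, 0, 0], -1]
    - [[0, 0, -17.5], [0, 0, 0], -1]
    - [[5.6, 19.05, -17.5], [0, 0, 0], -1]
    - [[5.6, 19.05, -17.5], [0, 0, 0], -1]
    - [[5.6, 19.05, -17.5], [0, 0, 0], -1]
    - [[5.6, 19.05, -17.5], [0, 0, 0], -1]
    - [[5.6, 19.05, -17.5], [0, 0, 0], -1]
    - [[5.6, 19.05, -15.5], [0, 0, 0], -1]
    - [[5.6, 19.05, -15.5], [0, 0, 0], -1]
    - [[5.6, 19.05, -15.5], [0, 0, 0], -1]

```text
time: 19.1
tool_pos: [524.3, -290.5, 160.1]
orientation: [[1.0, 0.0, -0.002], [0.0, -1.0, 0.002], [-0.002, -0.002, -1.0]]
contact_force: [0.2, -0.7, 0.5]
gripper_width: 34.7
```

Run:
```python
from h import *
s=sense(); print(s['time'],s['tool_pos'],s['contact_force'],s['gripper_width'])
im,d=get_image('wrist'); save('w14',im);held(im,d,38)
plan(527.8,-293,100,0)
```

```text
19.1 [ 524.31769171 -290.48921774  160.06839362] [ 0.23593753 -0.71163674  0.54298601] 34.670072285868784
held ellipse rel TCP [ 0.9  0.   8.2 36.1 38.1] 212
held ellipse rel TCP [ 1.2  0.   8.2 24.5 25.5] 147
t 19.15 pos [ 524.9 -290.8  160.6] yaw 0.001 w 34.7 SHIFT [0.3  0.22 6.06] ROT [-0.     0.     0.001]
```

View pics/w14.png

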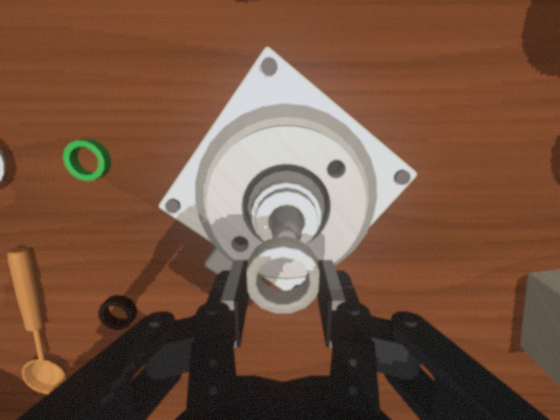

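apply_moves:
  targets:
    - [[0.12, 0.18, 0.5], [0, 0, 0], -1]
    - [[0.12, 0.18, 1.5], [0, 0, 0], -1]
    - [[0.12, 0.18, 2], [0, 0, 0], -1]
    - [[0.12, 0.18, 2], [0, 0, 0], -1]

```text
time: 19.55
tool_pos: [525.6, -292.8, 139.1]
orientation: [[1.0, -0.0, -0.002], [-0.0, -1.0, 0.002], [-0.002, -0.002, -1.0]]
contact_force: [0.1, 0.5, -0.3]
gripper_width: 34.6
```

Run:
```python
from h import *
plan(526,-293,97,0)
plan(526,-293,97,0)
```

```text
t 19.55 pos [ 525.6 -292.8  139.1] yaw -0.0 w 34.6 SHIFT [0.05 0.02 4.21] ROT [-0.002  0.002 -0.   ]
t 19.55 pos [ 525.6 -292.8  139.1] yaw -0.0 w 34.6 SHIFT [0.05 0.02 4.21] ROT [-0.002  0.002 -0.   ]
```

apply_moves:
  targets:
    - [[0, 0, 1], [0, 0, 0], -1]
    - [[0, 0, 2.2], [0, 0, 0], -1]
    - [[0, 0, 3.4], [0, 0, 0], -1]
    - [[0, 0, 4.0], [0, 0, 0], -1]
    - [[0, 0, 4.2], [0, 0, 0], -1]
    - [[0, 0, 4.2], [0, 0, 0], -1]
    - [[0, 0, 4.2], [0, 0, 0], -1]

```text
time: 20.25
tool_pos: [526.5, -293.8, 98.5]
orientation: [[1.0, -0.0, 0.001], [-0.0, -1.0, -0.0], [0.001, 0.0, -1.0]]
contact_force: [0.4, -0.0, -0.8]
gripper_width: 34.8
```

Run:
```python
from h import *
plan(526,-293,97,0)
s=sense();print(s['contact_force'])
im,d=get_image('wrist'); save('w15',im);held(im,d,38)
```

```text
t 20.25 pos [ 526.5 -293.8   98.5] yaw -0.0 w 34.8 SHIFT [-0.05 -0.08  0.15] ROT [ 0.    -0.001 -0.   ]
[ 0.41511638 -0.02413182 -0.7715574 ]
held ellipse rel TCP [ 0.8 -0.   8.2 36.1 38. ] 215
held ellipse rel TCP [-1.4  0.3  8.2 24.9 31.2] 150
```

View pics/w15.png

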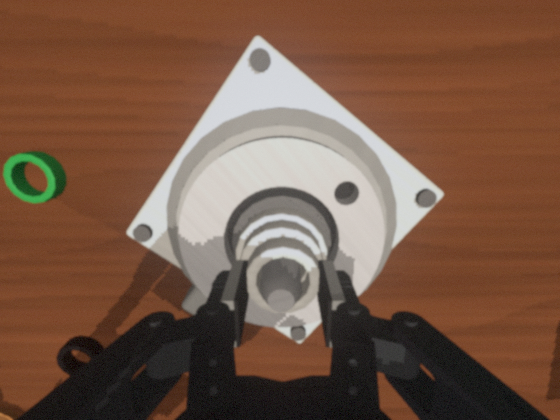

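apply_moves:
  targets:
    - [[-0.05, -0.07, 0.15], [0, 0, 0], -1]
    - [[-0.05, -0.07, 0.15], [0, 0, 0], 0.3]
    - [[-0.05, -0.07, 0.15], [0, 0, 0], 0.4]
    - [[-0.05, -0.07, 0.15], [0, 0, 0], 0.4]
    - [[-0.05, -0.07, 0.15], [0, 0, 0], 0.4]
    - [[-0.05, -0.07, -3], [0, 0, 0], 0.8]
    - [[-0.05, -0.07, -8], [0, 0, 0], 1]
    - [[-0.05, -0.07, -11], [0, 0, 0], 1]
    - [[-8, 0, -11], [0, 0, 0], 1]
    - [[-8, 0, -11], [0, 0, 0], 1]
    - [[-8, 0, -11], [0, 0, 0], 1]
    - [[-8, 0, -11], [0, 0, 0], 1]
    - [[-8, 0, -11], [0, 0, 0], 1]

```text
time: 21.6
tool_pos: [447.3, -294.1, 208.5]
orientation: [[1.0, -0.0, 0.001], [-0.0, -1.0, -0.001], [0.001, 0.001, -1.0]]
contact_force: [-0.4, -0.2, 0.4]
gripper_width: 85.5
```

Run:
```python
from h import *
wring('w16',527,-293,104,38)
im=cv2.imread('pics/w16.png')[:,:,::-1].copy();W=pts('wrist',np.load('w16.npy'))
for z in (90,76):
    t=(np.hypot(W[:,:,0]-527,W[:,:,1]+293)<35)&(abs(W[:,:,2]-1-z)<4); P=W[t]; print(z,t.sum(),P.max(0).round(1),P.min(0).round(1),((P.max(0)+P.min(0))/2).round(1))
im,d=get_image('side'); save('s16',im); im,d=get_image('scene'); save('c16',im)
plan(560,287,200,0)
```

```text
w16 ellipse [ 525.6 -292.5   36.6   36.7] 143
w16 ellipse [ 525.6 -292.5   25.8   26. ] 100
zmed 104.4
90 707 [ 548.6 -269.9   94.6] [ 503.6 -314.9   87.1] [ 526.1 -292.4   90.9]
76 726 [ 551.1 -265.9   80.6] [ 498.  -318.7   73.6] [ 524.6 -292.3   77.1]
t 21.75 pos [ 447.2 -293.7  208.1] yaw 0.001 w 85.3 SHIFT [ 11.31 -58.06   0.8 ] ROT [ 0.    -0.     0.001]
```

View pics/s16.png

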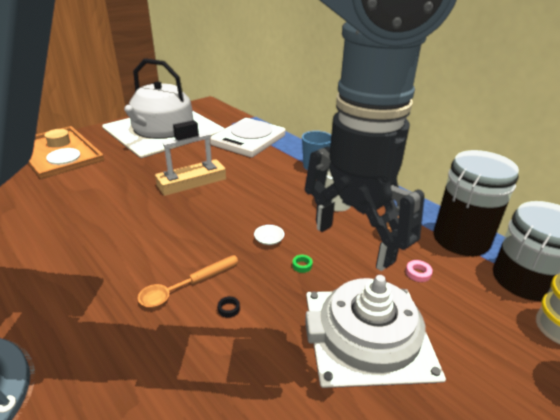

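View pics/c16.png

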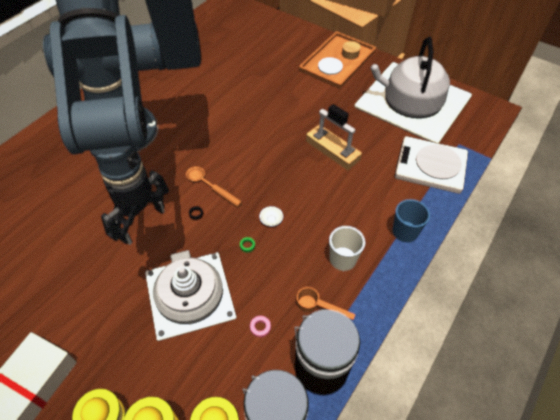

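apply_moves:
  targets:
    - [[3.3, -58, -5], [0, 0, 0], 1]
    - [[3.3, -58, -5], [0, 0, 0], 1]
    - [[3.3, -58, -5], [0, 0, 0], 1]
    - [[3.3, -58, -5], [0, 0, 0], 1]
    - [[3.3, -58, -5], [0, 0, 0], 1]
    - [[3.3, -58, -5], [0, 0, 0], 1]
    - [[3.3, -58, -5], [0, 0, 0], 1]
    - [[3.3, -58, -5], [0, 0, 0], 1]
    - [[3.3, -58, -5], [0, 0, 0], 1]
    - [[3.3, -58, -5], [0, 0, 0], 1]
    - [[3.3, -58, -5], [0, 0, 0], 1]
    - [[3.3, -58, -5], [0, 0, 0], 1]
    - [[3.3, -58, -5], [0, 0, 0], 1]
    - [[3.3, -58, -5], [0, 0, 0], 1]
    - [[3.3, -58, -5], [0, 0, 0], 1]
    - [[3.3, -58, -5], [0, 0, 0], 1]
    - [[3.3, -58, -5], [0, 0, 0], 1]

```text
time: 23.45
tool_pos: [479.5, 285.3, 258.3]
orientation: [[1.0, -0.002, -0.0], [-0.002, -1.0, -0.0], [-0.0, 0.0, -1.0]]
contact_force: [-0.1, 0.4, -0.6]
gripper_width: 85.2
```

```bash
cat >> h.py <<'E'
def wspan(tag,x0,y0,zb=30,R=90):
    im,d=get_image('wrist'); save(tag,im); np.save(tag+'.npy',d); W=pts('wrist',d)
    g=cv2.cvtColor(im,cv2.COLOR_RGB2GRAY); hsv=cv2.cvtColor(im,cv2.COLOR_RGB2HSV)
    reg=np.hypot(W[:,:,0]-x0,W[:,:,1]-y0)<R
    def rect(m,z,lab):
        m=cv2.morphologyEx(m.astype(np.uint8),cv2.MORPH_OPEN,np.ones((3,3)))
        ys,xs=np.where(m>0)
        if len(xs)<20: print(lab,'few',len(xs)); return
        q=np.array([ray('wrist',a,b,z)[:2] for a,b in zip(xs,ys)]).astype(np.float32)
        print(lab,len(xs),'zmed',np.round(np.median(W[m>0][:,2]),1),[np.round(v,2).tolist() for v in cv2.minAreaRect(q)])
    rect(reg&(abs(W[:,:,2]-zb-127)<5)&(g<90),zb+126,'grip top')
    rect(reg&(abs(W[:,:,2]-zb-91)<5)&(g>=0),zb+90,'bar')
    if zb==30: rect((np.hypot(W[:,:,0]-x0,W[:,:,1]-y0)<R+20)&(abs(W[:,:,2]-31)<4)&(hsv[:,:,1]>60),30,'stand')
    rect(reg&(abs(W[:,:,2]-zb-4)<7)&(hsv[:,:,1]<60)&(g<140),zb+3,'feet')
E
python3 - <<'E'
from h import *
print(sense()['tool_pos'],sense()['time'])
wspan('w17',560,287)
E
```

```text
[479.53399392 285.27921072 258.27297234] 23.45
grip top 2204 zmed 156.8 [[560.99, 296.08], [21.01, 55.53], 81.32]Traceback (most recent call last):
  File "<stdin>", line 3, in <module>
  File "h.py", line 73, in wspan
    rect(reg&(abs(W[:,:,2]-zb-91)<5)&(g>=0),zb+90,'bar')
    ~~~~^^^^^^^^^^^^^^^^^^^^^^^^^^^^^^^^^^^^^^^^^^^^^^^^
  File "h.py", line 70, in rect
    q=np.array([ray('wrist',a,b,z)[:2] for a,b in zip(xs,ys)]).astype(np.float32)
                ~~~^^^^^^^^^^^^^^^
  File "h.py", line 11, in ray
    c=get_calibration(name); T=np.array(c['cam_to_world'])
ValueError: time passes only in moves, steps and waits
```

View pics/w17.png

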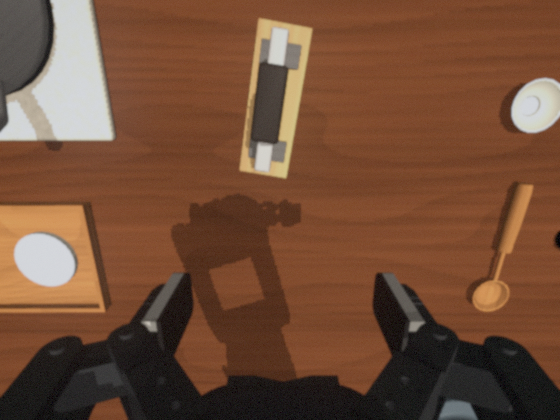

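```bash
cat >> h.py <<'E'
_cal={}
def cal(name):
    if name not in _cal: _cal[name]=get_calibration(name)
    return _cal[name]
def pts(name,d):
    c=cal(name); T=np.array(c['cam_to_world'])
    v,u=np.mgrid[0:d.shape[0],0:d.shape[1]]
    P=np.stack([(u-c['cx'])/c['fx']*d,(v-c['cy'])/c['fy']*d,d],-1)
    W=P@T[:3,:3].T+T[:3,3]; W[d==0]=np.nan
    return W
def ray(name,u,v,z):
    c=cal(name); T=np.array(c['cam_to_world'])
    r=T[:3,:3]@np.array([(u-c['cx'])/c['fx'],(v-c['cy'])/c['fy'],1]); o=T[:3,3]
    return o+r*(z-o[2])/r[2]
E
python3 - <<'E'
from h import *
print(sense()['tool_pos'],sense()['time'])
wspan('w18',560,292)
E
```

```text
[479.54919663 285.40035089 258.29928218] 23.5
grip top 2199 zmed 156.8 [[560.94, 296.18], [21.03, 55.44], 81.34]
bar 1079 zmed 120.8 [[560.87, 295.95], [13.91, 115.48], 81.26]
stand 3327 zmed 31.0 [[560.9, 296.09], [56.14, 160.25], 80.27]
feet 790 zmed 36.9 [[560.72, 296.12], [40.5, 123.25], 81.29]
```

Run:
```python
from h import *
plan(560.9,296.1,230,np.radians(171.3)); print(sense()['joint_positions'])
```

```text
t 23.55 pos [479.6 285.6 258.4] yaw -0.002 w 85.0 SHIFT [ 8.13 -1.07  2.84] ROT [-0.     0.    -2.992]
[ 3.36925735e-01  4.05817068e-01  1.57049580e+00 -4.27077656e-05
  1.16537397e+00  1.90948996e+00]
```

apply_moves:
  targets:
    - [[8.1, -1.05, 2.8], [0, 0, -2.99], 1]
    - [[8.1, -1.05, 2.8], [0, 0, -2.99], 1]
    - [[8.1, -1.05, 2.8], [0, 0, -2.99], 1]
    - [[8.1, -1.05, 2.8], [0, 0, -2.99], 1]
    - [[8.1, -1.05, 2.8], [0, 0, -2.99], 1]
    - [[8.1, -1.05, 2.8], [0, 0, -2.99], 1]
    - [[8.1, -1.05, 2.8], [0, 0, -2.99], 1]
    - [[8.1, -1.05, 2.8], [0, 0, -2.99], 1]
    - [[8.1, -1.05, 2.8], [0, 0, -2.99], 1]
    - [[8.1, -1.05, 2.8], [0, 0, -2.99], 1]
    - [[8.1, -1.05, 2.8], [0, 0, -2.99], 1]
    - [[8.1, -1.05, 2.8], [0, 0, -2.99], 1]
    - [[8.1, -1.05, 2.8], [0, 0, -2.99], 1]
    - [[8.1, -1.05, 2.8], [0, 0, -2.99], 1]
    - [[8.1, -1.05, 2.8], [0, 0, -2.99], 1]
    - [[8.1, -1.05, 2.8], [0, 0, -2.99], 1]
    - [[8.1, -1.05, 2.8], [0, 0, -2.99], 1]
    - [[8.1, -1.05, 2.8], [0, 0, -2.99], 1]
    - [[8.1, -1.05, 2.8], [0, 0, -2.99], 1]
    - [[8.1, -1.05, 2.8], [0, 0, -2.99], 1]

```text
time: 25.55
tool_pos: [560.5, 296.4, 230.3]
orientation: [[-0.989, 0.146, -0.0], [0.146, 0.989, -0.0], [0.0, -0.0, -1.0]]
contact_force: [0.1, 0.1, -0.7]
gripper_width: 85.4
```

apply_moves:
  targets:
    - [[0, 0, 0], [0, 0, 0], 1]
    - [[0, 0, 0], [0, 0, 0], 1]
    - [[0, 0, 0], [0, 0, 0], 1]

```text
time: 25.85
tool_pos: [560.5, 296.8, 230.3]
orientation: [[-0.988, 0.154, 0.0], [0.154, 0.988, 0.0], [-0.0, 0.0, -1.0]]
contact_force: [-0.1, 0.0, 0.0]
gripper_width: 85.2
```

Run:
```python
from h import *
plan(560.9,296.1,120,np.radians(171.3)); print(sense()['joint_positions'])
wspan('w19',560,292)
```

```text
t 25.85 pos [560.5 296.8 230.3] yaw 2.987 w 85.2 SHIFT [-0.05 -0.06 11.03] ROT [ 0.     0.    -0.002]
[ 3.11019724e-01  5.41085318e-01  1.40942498e+00 -9.04488050e-06
  1.19104210e+00 -1.10564913e+00]
grip top 1998 zmed 156.7 [[559.54, 296.12], [21.3, 55.87], 80.41]
bar 856 zmed 120.7 [[560.18, 295.85], [13.48, 114.77], 81.28]
stand 3507 zmed 30.8 [[560.69, 295.81], [56.12, 160.33], 80.31]
feet 624 zmed 36.9 [[560.82, 295.97], [39.28, 121.0], 81.55]
```

View pics/w19.png

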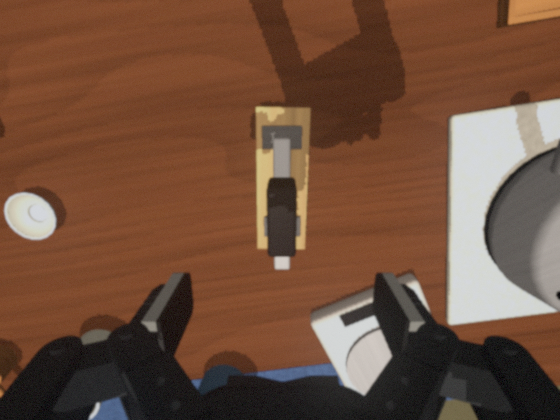

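apply_moves:
  targets:
    - [[0, -0.07, 4], [0, 0, 0], 1]
    - [[0, -0.07, 7.5], [0, 0, 0], 1]
    - [[0, -0.07, 10], [0, 0, 0], 1]
    - [[0, -0.07, 11], [0, 0, 0], 1]
    - [[0, -0.07, 11], [0, 0, 0], 0.3]
    - [[0, -0.07, 11], [0, 0, 0], 0]
    - [[0, -0.07, 11], [0, 0, 0], -0.2]
    - [[0, -0.07, 11], [0, 0, 0], -0.35]
    - [[0, -0.07, 11], [0, 0, 0], -0.5]
    - [[0, -0.07, 11], [0, 0, 0], -0.5]
    - [[0, -0.07, 11], [0, 0, 0], -1]
    - [[0, -0.07, 11], [0, 0, 0], -1]
    - [[0, -0.07, 11], [0, 0, 0], -1]
    - [[0, -0.07, 11], [0, 0, 0], -1]
    - [[0, -0.07, 11], [0, 0, 0], -1]
    - [[0, -0.07, 11], [0, 0, 0], -1]
  newtons: 80

```text
time: 27.5
tool_pos: [561.0, 296.3, 121.8]
orientation: [[-0.988, 0.151, 0.002], [0.151, 0.988, 0.0], [-0.002, 0.001, -1.0]]
contact_force: [-1.0, -2.1, 6.8]
gripper_width: 21.3
```

Run:
```python
from h import *
s=sense();print(s['contact_force'],s['ft_torque'])
plan(560.5,296,120,np.radians(171.3))
im,d=get_image('wrist'); save('w20',im)
```

```text
[-0.97201197 -2.11114349  6.80715041] [-0.216944   0.1503287 -0.0303591]
t 27.5 pos [561.  296.3 121.8] yaw 2.99 w 21.3 SHIFT [ 0.05 -0.03  0.18] ROT [0.001 0.002 0.   ]
```

View pics/w20.png

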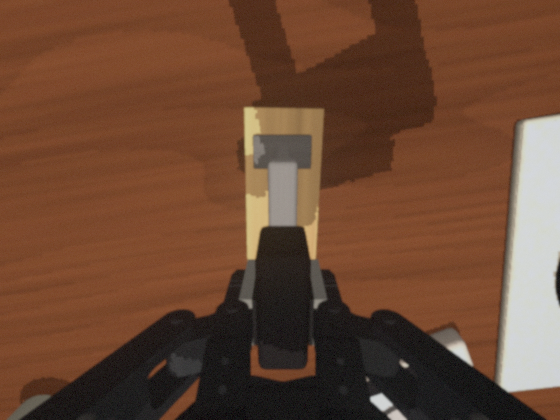

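apply_moves:
  targets:
    - [[0, 0, -0.5], [0, 0, 0], -1]
    - [[0, 0, -1.5], [0, 0, 0], -1]
    - [[0, 0, -3], [0, 0, 0], -1]
    - [[0, 0, -7], [0, 0, 0], -1]
    - [[0, 0, -11.5], [0, 0, 0], -1]
    - [[0, 0, -13], [0, 0, 0], -1]
    - [[0, 0, -13], [0, 0, 0], -1]
    - [[0, 0, -13], [0, 0, 0], -1]

```text
time: 28.35
tool_pos: [559.3, 296.1, 249.6]
orientation: [[-0.989, 0.151, -0.002], [0.151, 0.989, -0.0], [0.002, -0.001, -1.0]]
contact_force: [0.3, -0.4, -4.1]
gripper_width: 21.1
```

Run:
```python
from h import *
s=sense();print(s['contact_force'],s['ft_torque'],s['joint_positions'])
plan(526.8,-292.9,252,np.radians(129.5))
im,d=get_image('wrist'); save('w21',im)
im,d=get_image('side'); save('s21',im)
```

```text
[ 0.27274223 -0.41257245 -4.12450684] [-0.00540141  0.06329393 -0.04539687] [ 3.10507424e-01  5.20191873e-01  1.39032187e+00  1.39289705e-04
  1.23286568e+00 -1.10866182e+00]
t 28.35 pos [559.3 296.1 249.6] yaw 2.99 w 21.1 SHIFT [ -5.69 -58.71  -0.21] ROT [-0.001 -0.001  0.73 ]
```

View pics/w21.png

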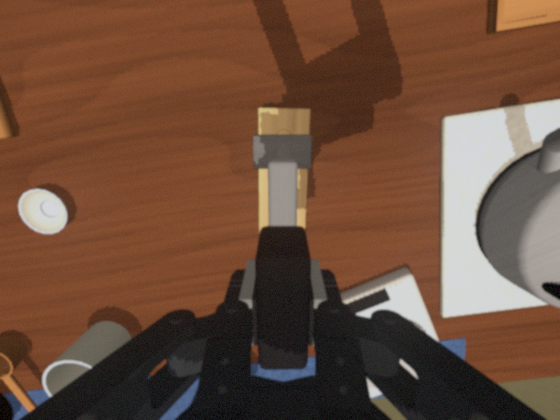

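View pics/s21.png

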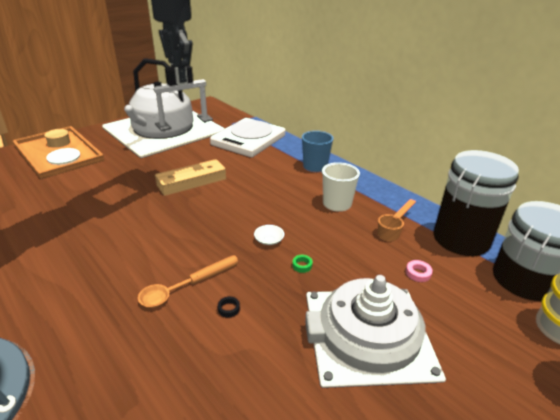

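apply_moves:
  targets:
    - [[-5.6, -58.7, 0], [0, 0, 0.73], -1]
    - [[-5.6, -58.7, 0], [0, 0, 0.73], -1]
    - [[-5.6, -58.7, 0], [0, 0, 0.73], -1]
    - [[-5.6, -58.7, 0], [0, 0, 0.73], -1]
    - [[-5.6, -58.7, 0], [0, 0, 0.73], -1]
    - [[-5.6, -58.7, 0], [0, 0, 0.73], -1]
    - [[-5.6, -58.7, 0], [0, 0, 0.73], -1]
    - [[-5.6, -58.7, 0], [0, 0, 0.73], -1]
    - [[-5.6, -58.7, 0], [0, 0, 0.73], -1]
    - [[-5.6, -58.7, 0], [0, 0, 0.73], -1]
    - [[-5.6, -58.7, 0], [0, 0, 0.73], -1]
    - [[-5.6, -58.7, 0], [0, 0, 0.73], -1]
    - [[-5.6, -58.7, 0], [0, 0, 0.73], -1]
    - [[-5.6, -58.7, 0], [0, 0, 0.73], -1]
    - [[-5.6, -58.7, 0], [0, 0, 0.73], -1]
    - [[-5.6, -58.7, 0], [0, 0, 0.73], -1]

```text
time: 30.05
tool_pos: [526.6, -290.6, 249.6]
orientation: [[-0.637, 0.771, -0.001], [0.771, 0.637, 0.002], [0.002, -0.0, -1.0]]
contact_force: [-0.4, -0.0, -2.7]
gripper_width: 21.0
```

Run:
```python
from h import *
s=sense();print(s['contact_force'],s['ft_torque'],s['joint_positions'])
im,d=get_image('wrist'); save('w22',im); np.save('w22.npy',d)
im,d=get_image('side'); save('s22',im)
plan(526.8,-292.9,160,np.radians(129.5))
```

```text
[-0.39885694 -0.03901238 -2.70076405] [-0.02562002  0.00189639  0.00868615] [-6.90033383e-01  4.76506186e-01  1.47160682e+00  3.11892158e-04
  1.19561505e+00 -1.38083420e+00]
t 30.15 pos [ 527.  -291.   250.2] yaw 2.262 w 21.2 SHIFT [-0.14 -0.14  9.02] ROT [-0.    -0.001  0.001]
```

View pics/w22.png

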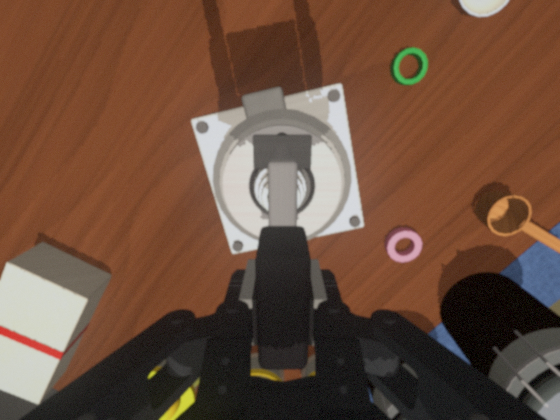

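View pics/s22.png

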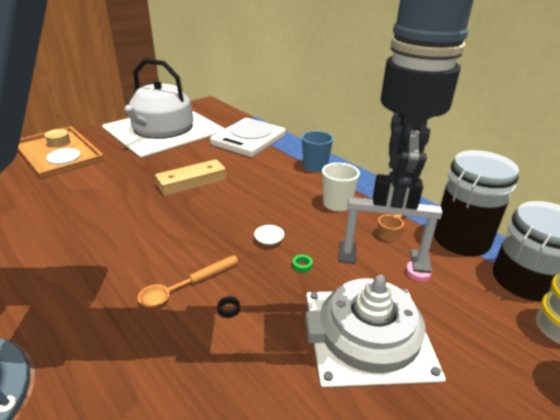

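apply_moves:
  targets:
    - [[-0.14, -0.14, 3], [0, 0, 0], -1]
    - [[-0.14, -0.14, 6], [0, 0, 0], -1]
    - [[-0.14, -0.14, 8], [0, 0, 0], -1]
    - [[-0.14, -0.14, 8.4], [0, 0, 0], -1]
    - [[-0.14, -0.14, 8.4], [0, 0, 0], -1]
    - [[-0.14, -0.14, 8.4], [0, 0, 0], -1]

```text
time: 30.75
tool_pos: [527.7, -294.8, 167.7]
orientation: [[-0.636, 0.772, 0.002], [0.772, 0.636, -0.002], [-0.003, 0.001, -1.0]]
contact_force: [1.1, -0.6, -3.3]
gripper_width: 21.1
```

Run:
```python
from h import *
s=sense();print(s['contact_force'],s['ft_torque'])
plan(526.8,-292.9,152,np.radians(129.5))
im,d=get_image('wrist'); save('w23',im); np.save('w23.npy',d)
im,d=get_image('side'); save('s23',cv2.resize(im[180:360,280:500],None,fx=3,fy=3,interpolation=2))
im,d=get_image('scene'); save('c23',cv2.resize(im[190:350,100:280],None,fx=3.5,fy=3.5,interpolation=2))
plan(526.8,-292.9,152,np.radians(129.5))
```

```text
[ 1.08028191 -0.62410207 -3.2878806 ] [-0.01486249 -0.02496188 -0.03176738]
t 30.75 pos [ 527.7 -294.8  167.7] yaw 2.26 w 21.1 SHIFT [0.2  0.05 1.57] ROT [0.001 0.003 0.   ]
t 30.9 pos [ 527.5 -294.9  167.8] yaw 2.26 w 20.9 SHIFT [0.2  0.08 1.58] ROT [ 0.001  0.003 -0.   ]
```

View pics/w23.png

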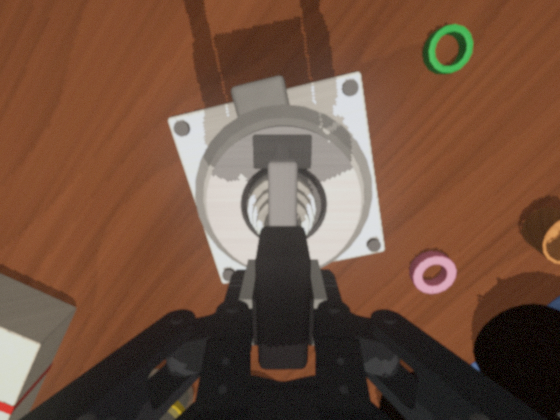

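View pics/s23.png

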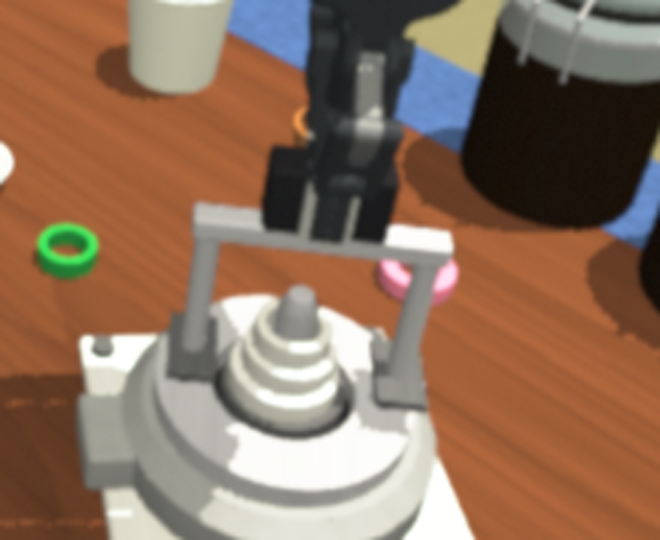

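View pics/c23.png

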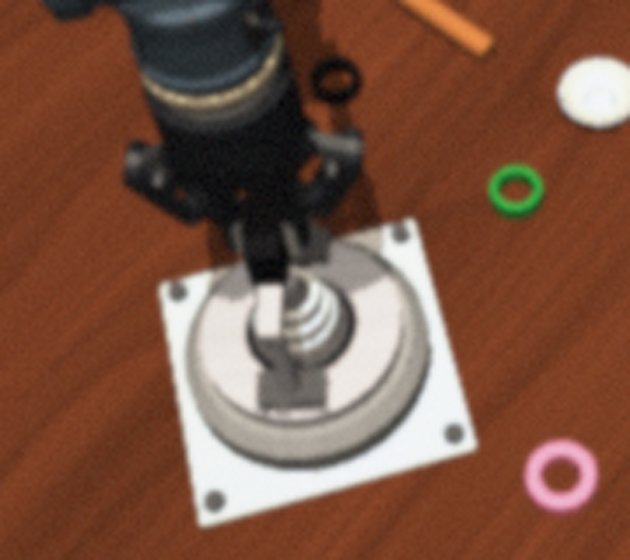

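apply_moves:
  targets:
    - [[0.18, 0.06, 0], [0, 0, 0], -1]
    - [[0.18, 0.06, 0], [0, 0, 0], -1]
    - [[0.18, 0.06, 0.4], [0, 0, 0], -1]
    - [[0.18, 0.06, 0.8], [0, 0, 0], -1]
    - [[0.18, 0.06, 0.9], [0, 0, 0], -1]
    - [[0.18, 0.06, 0.9], [0, 0, 0], -1]

```text
time: 31.5
tool_pos: [525.7, -292.5, 156.8]
orientation: [[-0.636, 0.772, -0.001], [0.772, 0.636, 0.001], [0.001, -0.0, -1.0]]
contact_force: [-0.7, -0.1, -3.3]
gripper_width: 21.1
```

Run:
```python
from h import *
s=sense();print(s['contact_force'],s['ft_torque'])
plan(526.8,-292.9,152,np.radians(129.5))
```

```text
[-0.73705217 -0.05421753 -3.30491067] [0.03086462 0.02701789 0.06783661]
t 31.5 pos [ 525.7 -292.5  156.8] yaw 2.26 w 21.1 SHIFT [-0.1   0.06  0.47] ROT [-0.    -0.001 -0.   ]
```

apply_moves:
  targets:
    - [[-0.05, 0.03, 0.2], [0, 0, 0], -1]
    - [[-0.05, 0.03, 0.4], [0, 0, 0], -1]
    - [[-0.05, 0.03, 0.45], [0, 0, 0], -1]
    - [[-0.05, 0.03, 0.45], [0, 0, 0], -1]
    - [[-0.05, 0.03, 0.45], [0, 0, 0], -1]

```text
time: 32.0
tool_pos: [526.6, -292.9, 152.8]
orientation: [[-0.636, 0.772, 0.0], [0.772, 0.636, -0.0], [-0.0, 0.0, -1.0]]
contact_force: [0.1, -0.4, -3.1]
gripper_width: 21.2
```

Run:
```python
from h import *
s=sense();print(s['contact_force'],s['ft_torque'])
plan(526.8,-292.9,152,np.radians(129.5))
im,d=get_image('side'); save('s24',cv2.resize(im[180:360,280:500],None,fx=3,fy=3,interpolation=2))
im,d=get_image('wrist'); save('w24',im)
```

```text
[ 0.09689899 -0.41601032 -3.08547592] [-0.00197633  0.02230119 -0.02120558]
t 32.0 pos [ 526.6 -292.9  152.8] yaw 2.26 w 21.2 SHIFT [-0.02  0.02  0.08] ROT [ 0.  0. -0.]
```

View pics/s24.png

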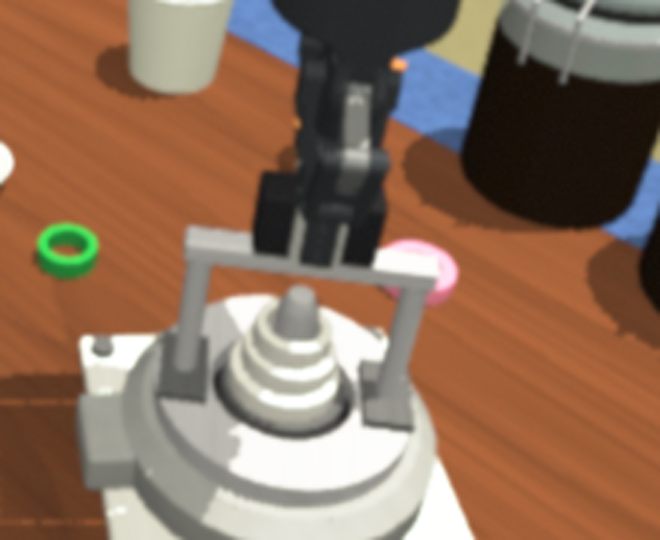

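apply_moves:
  targets:
    - [[0, 0, 0], [0, 0, 0.1], -1]
    - [[0, 0, 0], [0, 0, 0.2], -1]
    - [[0, 0, 0], [0, 0, 0.3], -1]
    - [[0, 0, 0], [0, 0, 0.4], -1]
    - [[0, 0, 0], [0, 0, 0.5], -1]
    - [[0, 0, 0], [0, 0, 0.6], -1]
    - [[0, 0, 0], [0, 0, 0.7], -1]
    - [[0, 0, 0], [0, 0, 0.8], -1]
    - [[0, 0, 0], [0, 0, 0.9], -1]
    - [[0, 0, 0], [0, 0, 1.0], -1]
    - [[0, 0, 0], [0, 0, 1.0], -1]

```text
time: 33.2
tool_pos: [527.1, -292.9, 153.0]
orientation: [[0.306, 0.952, 0.001], [0.952, -0.306, -0.0], [-0.0, 0.001, -1.0]]
contact_force: [1.5, 0.4, -3.3]
gripper_width: 21.2
```

Run:
```python
from h import *
s=sense();print(s['contact_force'],s['ft_torque'])
plan(526.8,-292.9,152,np.radians(129.5))
im,d=get_image('side'); save('s25',cv2.resize(im[180:360,280:500],None,fx=3,fy=3,interpolation=2))
```

```text
[ 1.45424014  0.37790376 -3.27082352] [ 0.02653368 -0.23599563  0.05365971]
t 33.2 pos [ 527.1 -292.9  153. ] yaw 1.26 w 21.2 SHIFT [-0.01 -0.03  0.1 ] ROT [ 0.001  0.001 -1.   ]
```

View pics/s25.png

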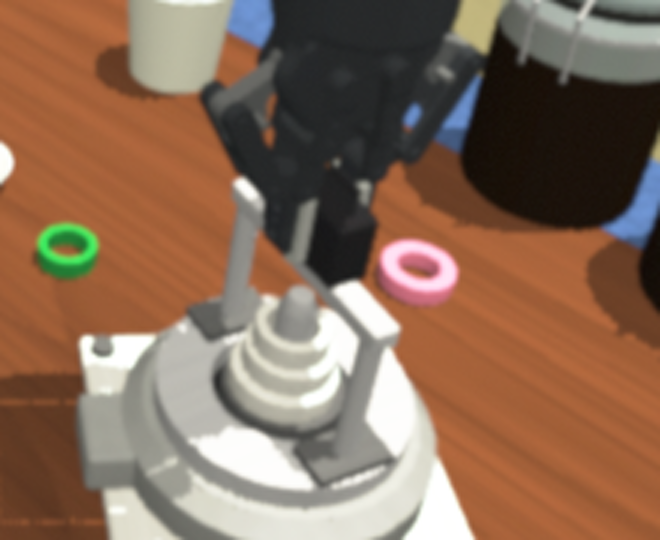

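apply_moves:
  targets:
    - [[0, 0, 0], [0, 0, 0.1], -1]
    - [[0, 0, 0], [0, 0, 0.2], -1]
    - [[0, 0, 0], [0, 0, 0.3], -1]
    - [[0, 0, 0], [0, 0, 0.4], -1]
    - [[0, 0, 0], [0, 0, 0.5], -1]
    - [[0, 0, 0], [0, 0, 0.6], -1]
    - [[0, 0, 0], [0, 0, 0.7], -1]
    - [[0, 0, 0], [0, 0, 0.8], -1]
    - [[0, 0, 0], [0, 0, 0.9], -1]
    - [[0, 0, 0], [0, 0, 0.95], -1]
    - [[0, 0, 0], [0, 0, 0.95], -1]

```text
time: 34.35
tool_pos: [526.8, -293.3, 153.0]
orientation: [[0.952, 0.307, 0.001], [0.307, -0.952, -0.001], [0.0, 0.001, -1.0]]
contact_force: [0.6, 0.1, -2.9]
gripper_width: 21.3
```

Run:
```python
from h import *
s=sense();print(s['contact_force'],s['ft_torque'],s['tau'][5])
plan(526.8,-292.9,152,np.radians(129.5))
```

```text
[ 0.62614851  0.07824013 -2.90345243] [-0.16481849 -0.21679898  0.04883989] 0.19814704544842243
t 34.35 pos [ 526.8 -293.3  153. ] yaw 0.312 w 21.3 SHIFT [ 0.01 -0.04  0.1 ] ROT [ 1.000e-03  1.000e-03 -1.949e+00]
```

apply_moves:
  targets:
    - [[0, 0, 0], [0, 0, 0.05], -1]
    - [[0, 0, 0], [0, 0, 0.1], -1]
    - [[0, 0, 0], [0, 0, 0.1], -1]

```text
time: 34.65
tool_pos: [526.7, -293.3, 153.1]
orientation: [[0.978, 0.21, 0.001], [0.21, -0.978, -0.001], [0.0, 0.001, -1.0]]
contact_force: [0.6, -1.1, -3.2]
gripper_width: 20.8
```

Run:
```python
from h import *
s=sense();print(s['contact_force'],s['ft_torque'],s['tau'][5])
plan(526.8,-292.9,152,np.radians(129.5))
```

```text
[ 0.60695738 -1.12645611 -3.17640093] [-0.27067328 -0.17766125  0.00159937] 0.19422104582190514
t 34.65 pos [ 526.7 -293.3  153.1] yaw 0.212 w 20.8 SHIFT [ 0.01 -0.04  0.11] ROT [ 1.000e-03  1.000e-03 -2.048e+00]
```

apply_moves:
  targets:
    - [[0, 0, 0], [0, 0, 0.05], -1]
    - [[0, 0, 0], [0, 0, 0.1], -1]
    - [[0, 0, 0], [0, 0, 0.1], -1]

```text
time: 34.95
tool_pos: [526.7, -293.3, 153.0]
orientation: [[0.993, 0.114, 0.0], [0.114, -0.993, -0.001], [0.0, 0.001, -1.0]]
contact_force: [1.0, -1.8, -1.9]
gripper_width: 21.0
```

Run:
```python
from h import *
s=sense();print(s['contact_force'],s['ft_torque'],s['tau'][5])
plan(526.8,-292.9,152,np.radians(129.5))
```

```text
[ 0.98014039 -1.76683904 -1.8818605 ] [-0.26872715 -0.23952055  0.52935452] 0.7177350483834743
t 34.95 pos [ 526.7 -293.3  153. ] yaw 0.114 w 21.0 SHIFT [ 0.02 -0.04  0.1 ] ROT [ 1.000e-03  1.000e-03 -2.146e+00]
```

apply_moves:
  targets:
    - [[0, 0, 0], [0, 0, 0.05], -1]
    - [[0, 0, 0], [0, 0, 0.1], -1]
    - [[0, 0, 0], [0, 0, 0.1], -1]

```text
time: 35.25
tool_pos: [526.3, -293.0, 153.1]
orientation: [[1.0, 0.026, -0.002], [0.026, -1.0, -0.003], [-0.002, 0.003, -1.0]]
contact_force: [0.5, -0.5, -1.7]
gripper_width: 21.3
```

Run:
```python
from h import *
s=sense();print(s['contact_force'],s['ft_torque'],s['tau'][5])
plan(526.8,-292.9,152,np.radians(129.5))
```

```text
[ 0.53014683 -0.53510093 -1.69625186] [-0.04658143 -0.05431148  3.91468383] 4.042823016643524
t 35.25 pos [ 526.3 -293.   153.1] yaw 0.026 w 21.3 SHIFT [ 0.05 -0.01  0.11] ROT [-1.000e-03  5.000e-03 -2.234e+00]
```

apply_moves:
  targets:
    - [[0, 0, 0], [0, 0, 0], -1]
    - [[0, 0, 0], [0, 0, -0.06], -1]
    - [[0, 0, 0], [0, 0, -0.12], -1]
    - [[0, 0, 0], [0, 0, -0.14], -1]
    - [[0, 0, 0], [0, 0, -0.14], -1]

```text
time: 35.75
tool_pos: [526.1, -292.5, 152.4]
orientation: [[0.99, 0.143, -0.0], [0.143, -0.99, 0.002], [0.0, -0.002, -1.0]]
contact_force: [-0.1, 0.6, -2.6]
gripper_width: 21.3
```

Run:
```python
from h import *
s=sense();print(s['contact_force'],s['ft_torque'],s['tau'][5])
plan(526.8,-292.9,252,np.radians(129.5))
im,d=get_image('side'); save('s26',cv2.resize(im[180:360,280:500],None,fx=3,fy=3,interpolation=2))
```

```text
[-0.05244934  0.62494793 -2.59378539] [ 0.04551514  0.0042402  -0.00613127] -0.05965137854218483
t 35.75 pos [ 526.1 -292.5  152.4] yaw 0.144 w 21.3 SHIFT [ 0.06  0.03 -9.96] ROT [-1.000e-03 -3.000e-03 -2.116e+00]
```

View pics/s26.png

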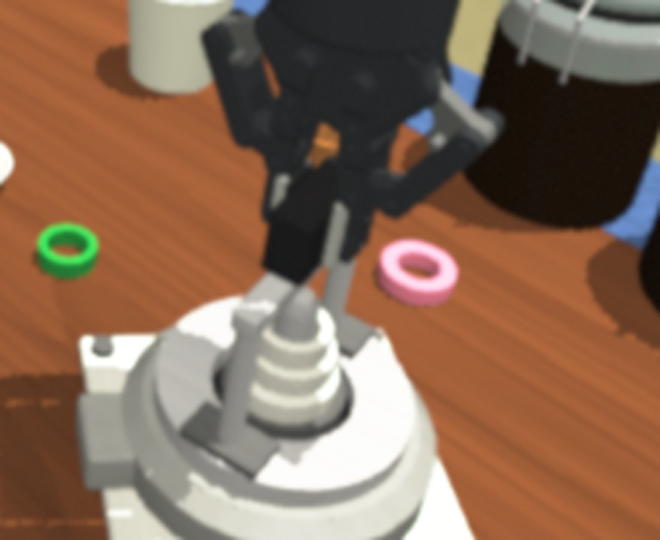

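apply_moves:
  targets:
    - [[0, 0, -0.4], [0, 0, 0], -1]
    - [[0, 0, -0.9], [0, 0, 0], -1]
    - [[0, 0, -1.5], [0, 0, 0], -1]
    - [[0, 0, -4], [0, 0, 0], -1]
    - [[0, 0, -8], [0, 0, 0], -1]
    - [[0, 0, -10], [0, 0, 0], -1]
    - [[0, 0, -10], [0, 0, 0], -1]
    - [[0, 0, -10], [0, 0, 0], -1]

```text
time: 36.6
tool_pos: [526.2, -292.5, 252.9]
orientation: [[0.989, 0.149, 0.0], [0.149, -0.989, 0.0], [0.0, -0.0, -1.0]]
contact_force: [0.4, -0.2, -3.9]
gripper_width: 21.1
```

Run:
```python
from h import *
s=sense();print(s['contact_force'],s['ft_torque'],s['tau'][5])
im,d=get_image('side'); save('s27',im)
im,d=get_image('wrist'); save('w27',im); np.save('w27.npy',d)
W=pts('wrist',d); g=cv2.cvtColor(im,cv2.COLOR_RGB2GRAY); p=np.array(s['tool_pos'])
for lab,m,z in [('bar',(W[:,:,2]>p[2]-8)&(W[:,:,2]<p[2]+6)&(g>90),p[2]-2),('foot',(abs(W[:,:,2]-(p[2]-86))<8)&(g<120)&(np.hypot(W[:,:,0]-p[0],W[:,:,1]-p[1])<70),p[2]-86)]:
    m=cv2.morphologyEx(m.astype(np.uint8),cv2.MORPH_OPEN,np.ones((3,3)));ys,xs=np.where(m>0);print(lab,len(xs))
    if len(xs)>20:
        print(np.median(W[m>0][:,2])-p[2]); q=np.array([ray('wrist',a,b,z)[:2] for a,b in zip(xs,ys)]).astype(np.float32); print(cv2.minAreaRect(q-p[:2].astype(np.float32)))
plan(561,296.3,252,-0.16)
```

```text
[ 0.41905327 -0.15115323 -3.94508205] [ 0.03831725  0.03009004 -0.05630262] 0.001901132200146094
bar 1934
-2.7398462252632783
((40.60472869873047, 7.848759651184082), (32.725135803222656, 13.573269844055176), 9.308204650878906)
foot 205
-86.53123150326911
((39.54082107543945, 21.83637237548828), (10.057884216308594, 15.836024284362793), 24.387733459472656)
t 36.7 pos [ 525.5 -291.9  251.1] yaw 0.15 w 21.0 SHIFT [ 1.228e+01 -5.764e+01  5.000e-02] ROT [-0.002  0.003  0.31 ]
```

View pics/s27.png

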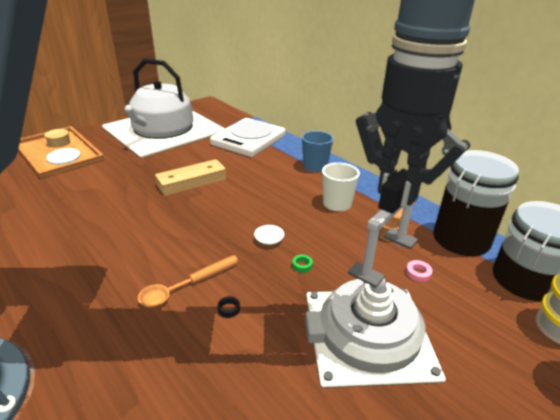

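View pics/w27.png

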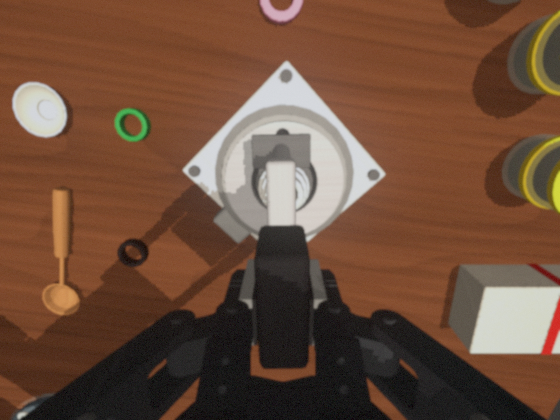

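apply_moves:
  targets:
    - [[12.3, -57.65, 0], [0, 0, 0.31], -1]
    - [[12.3, -57.65, 0], [0, 0, 0.31], -1]
    - [[12.3, -57.65, 0], [0, 0, 0.31], -1]
    - [[12.3, -57.65, 0], [0, 0, 0.31], -1]
    - [[12.3, -57.65, 0], [0, 0, 0.31], -1]
    - [[12.3, -57.65, 0], [0, 0, 0.31], -1]
    - [[12.3, -57.65, 0], [0, 0, 0.31], -1]
    - [[12.3, -57.65, 0], [0, 0, 0.31], -1]
    - [[12.3, -57.65, 0], [0, 0, 0.31], -1]
    - [[12.3, -57.65, 0], [0, 0, 0.31], -1]
    - [[12.3, -57.65, 0], [0, 0, 0.31], -1]
    - [[12.3, -57.65, 0], [0, 0, 0.31], -1]
    - [[12.3, -57.65, 0], [0, 0, 0.31], -1]
    - [[12.3, -57.65, 0], [0, 0, 0.31], -1]
    - [[12.3, -57.65, 0], [0, 0, 0.31], -1]
    - [[12.3, -57.65, 0], [0, 0, 0.31], -1]

```text
time: 38.3
tool_pos: [562.0, 294.1, 252.1]
orientation: [[0.987, -0.161, -0.002], [-0.161, -0.987, -0.001], [-0.001, 0.001, -1.0]]
contact_force: [0.2, 0.9, -2.8]
gripper_width: 21.2
```

Run:
```python
from h import *
plan(560.8,296,170,-0.16)
im,d=get_image('wrist'); save('w28',im)
im,d=get_image('side'); save('s28',im)
```

```text
t 38.3 pos [562.  294.1 252.1] yaw -0.162 w 21.2 SHIFT [-0.13 -0.18  8.21] ROT [ 0.001  0.001 -0.002]
```

View pics/w28.png

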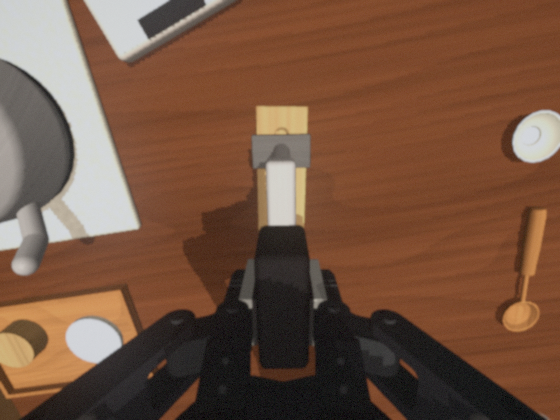

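View pics/s28.png

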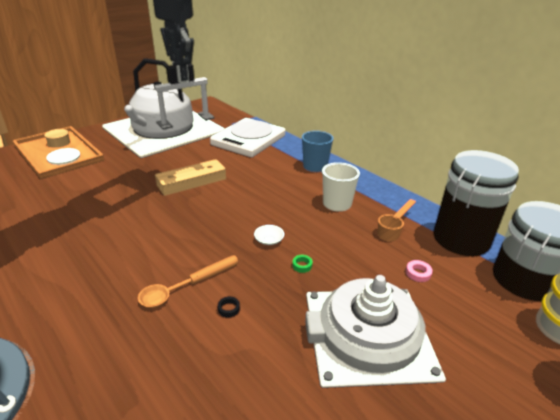

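apply_moves:
  targets:
    - [[-0.1, -0.15, 4], [0, 0, 0], -1]
    - [[-0.1, -0.15, 8], [0, 0, 0], -1]
    - [[-0.1, -0.15, 10.5], [0, 0, 0], -1]
    - [[-0.1, -0.15, 11.1], [0, 0, 0], -1]
    - [[-0.1, -0.15, 11.1], [0, 0, 0], -1]
    - [[-0.1, -0.15, 11.1], [0, 0, 0], -1]
    - [[-0.1, -0.15, 11.1], [0, 0, 0], -1]

```text
time: 39.1
tool_pos: [562.9, 297.5, 144.0]
orientation: [[0.987, -0.16, 0.004], [-0.16, -0.987, 0.001], [0.004, -0.002, -1.0]]
contact_force: [0.0, -0.0, -2.4]
gripper_width: 20.6
```

Run:
```python
from h import *
plan(560.8,296,122,-0.16)
im,d=get_image('wrist'); save('w29',im)
im,d=get_image('side'); save('s29',cv2.resize(im[90:210,120:270],None,fx=4,fy=4,interpolation=2))
plan(560.8,296,122,-0.16)
```

```text
t 39.1 pos [562.9 297.5 144. ] yaw -0.16 w 20.6 SHIFT [-0.2   0.19  2.2 ] ROT [-0.002 -0.004 -0.   ]
t 39.2 pos [562.4 297.5 143.6] yaw -0.16 w 20.8 SHIFT [-0.14  0.18  2.16] ROT [-0.002 -0.003 -0.   ]
```

View pics/w29.png

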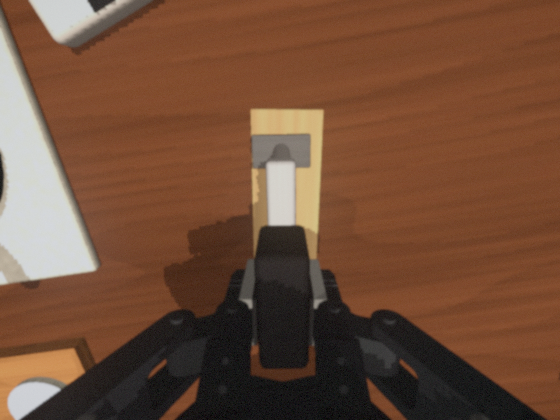

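View pics/s29.png

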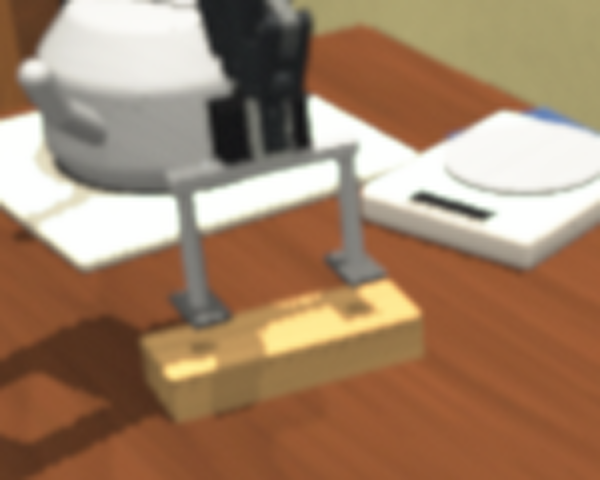

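apply_moves:
  targets:
    - [[-0.15, 0.2, 0.4], [0, 0, 0.015], -1]
    - [[-0.15, 0.2, 0.4], [0, 0, 0.015], -1]
    - [[-0.15, 0.2, 0.4], [0, 0, 0.015], -1]
    - [[-0.15, 0.2, 0.4], [0, 0, 0.015], -1]

```text
time: 39.6
tool_pos: [559.6, 295.5, 137.8]
orientation: [[0.985, -0.174, 0.0], [-0.174, -0.985, 0.0], [0.0, -0.0, -1.0]]
contact_force: [0.4, 0.8, -2.9]
gripper_width: 20.8
```

Run:
```python
from h import *
plan(560.8,296,122,-0.17)
im,d=get_image('wrist'); save('w30',cv2.resize(im[90:260,200:370],None,fx=3.5,fy=3.5,interpolation=2))
s=sense(); p=np.array(s['tool_pos']); W=pts('wrist',d); hsv=cv2.cvtColor(im,cv2.COLOR_RGB2HSV); g=hsv[:,:,2]
c,si=np.cos(-.17),np.sin(-.17)
def loc(q): d_=q-p[:2]; return d_@np.array([[c,si],[si,-c]])  # tool x,y
for lab,m,z in [('stand',(abs(W[:,:,2]-31)<4)&(hsv[:,:,1]>60),30),('foot',(abs(W[:,:,2]-(p[2]-87))<6)&(hsv[:,:,1]<60),p[2]-87),('bar',(abs(W[:,:,2]-(p[2]-2))<5)&(hsv[:,:,1]<70)&(g>110),p[2]-2)]:
    m=cv2.morphologyEx(m.astype(np.uint8),cv2.MORPH_OPEN,np.ones((3,3)));ys,xs=np.where(m>0)
    q=np.array([ray('wrist',a,b,z)[:2] for a,b in zip(xs,ys)]); L=loc(q)
    print(lab,len(xs),'x',L[:,0].min().round(1),L[:,0].max().round(1),'y',L[:,1].min().round(1),L[:,1].max().round(1))
    xs_=L[:,0]; 
    for lo in range(20,85,10):
        k=(xs_>lo)&(xs_<lo+10)
        if k.sum()>15: print('   ',lo,np.percentile(L[k,1],[1,99]).round(1),np.percentile(L[k,1],[1,99]).mean().round(1))
```

```text
t 39.6 pos [559.6 295.5 137.8] yaw -0.175 w 20.8 SHIFT [ 0.11 -0.07  1.58] ROT [-0.    -0.    -0.005]
stand 5277 x -47.5 80.9 y -28.6 27.6
    20 [-28.   27.2] -0.4
    30 [-28.3  27.6] -0.4
    40 [-28.5  27.5] -0.5
    50 [-28.3  27.2] -0.6
    60 [-27.9  26.9] -0.5
    70 [-28.   27.1] -0.4
    80 [-27.7  26.1] -0.8
foot 1325 x 37.8 60.7 y -21.5 19.6
    30 [-20.7  18.9] -0.9
    40 [-21.2  19.5] -0.9
    50 [-21.   19.2] -0.9
    60 [-20.2  17.9] -1.2
bar 1927 x 25.4 58.0 y -7.5 6.3
    20 [-6.9  6.3] -0.3
    30 [-7.3  6.3] -0.5
    40 [-7.5  6.2] -0.6
    50 [-7.4  6.1] -0.6
```

View pics/w30.png

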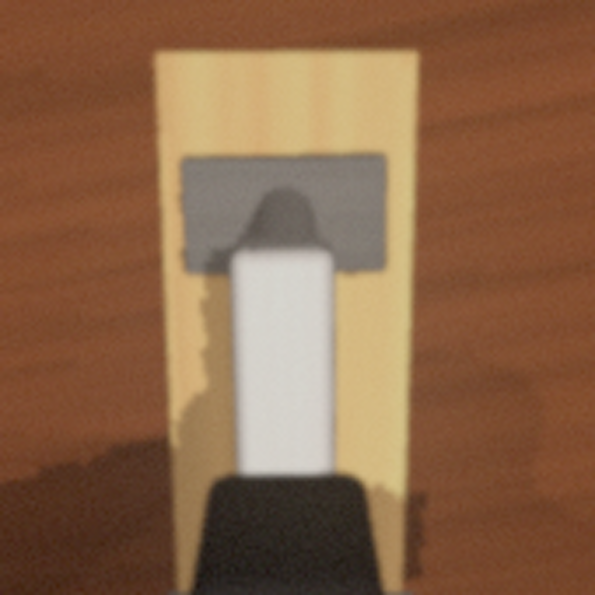

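apply_moves:
  targets:
    - [[0.12, 0.02, 0.2], [0, 0, 0], -1]
    - [[0.12, 0.02, 0.6], [0, 0, 0], -1]
    - [[0.12, 0.02, 0.9], [0, 0, 0], -1]
    - [[0.12, 0.02, 1.0], [0, 0, 0], -1]
    - [[0.12, 0.02, 1.0], [0, 0, 0], -1]

```text
time: 40.15
tool_pos: [560.5, 295.0, 127.4]
orientation: [[0.985, -0.174, -0.001], [-0.174, -0.985, -0.0], [-0.001, 0.0, -1.0]]
contact_force: [-0.7, 0.2, -3.5]
gripper_width: 21.1
```

Run:
```python
from h import *
plan(560.8,296,122,-0.17); s=sense(); print(s['contact_force'],s['ft_torque'])
```

```text
t 40.15 pos [560.5 295.  127.4] yaw -0.175 w 21.1 SHIFT [ 0.02 -0.11  0.54] ROT [ 0.     0.001 -0.005]
[-0.66481166  0.18092712 -3.50253157] [ 0.02530704 -0.0176245  -0.00112571]
```

Pins are at about z = 26 with no contact, so they are inside the holes. I lower the rest of the way and release.

apply_moves:
  targets:
    - [[0, -0.05, 0.3], [0, 0, 0], -1]
    - [[0, -0.05, 0.5], [0, 0, 0], -1]
    - [[0, -0.05, 0.55], [0, 0, 0], -1]
    - [[0, -0.05, 0.55], [0, 0, 0], -1]

```text
time: 40.55
tool_pos: [560.7, 295.5, 122.2]
orientation: [[0.985, -0.174, -0.0], [-0.174, -0.985, -0.0], [-0.0, 0.0, -1.0]]
contact_force: [-0.9, -0.1, -2.7]
gripper_width: 21.1
```

Run:
```python
from h import *
plan(560.8,296,122,-0.17); s=sense(); print(s['contact_force'],s['ft_torque'])
im,d=get_image('side'); save('s31',cv2.resize(im[90:210,120:270],None,fx=4,fy=4,interpolation=2))
```

```text
t 40.55 pos [560.7 295.5 122.2] yaw -0.175 w 21.1 SHIFT [-0.   -0.05  0.02] ROT [ 0.     0.    -0.005]
[-0.85123994 -0.11024704 -2.73855308] [0.06053232 0.02764473 0.0205869 ]
```

View pics/s31.png

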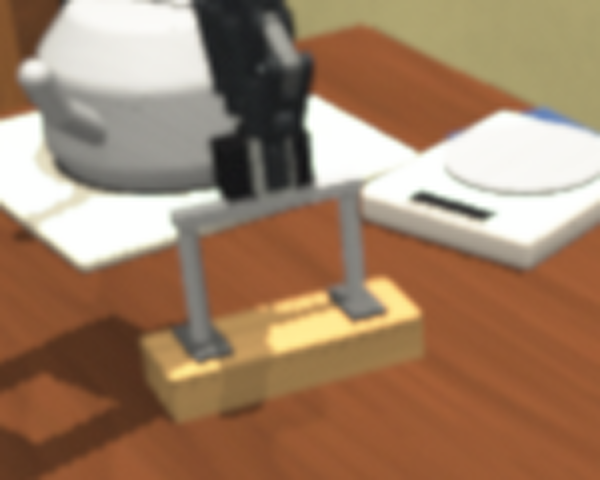

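apply_moves:
  targets:
    - [[0, 0, 0.05], [0, 0, 0], -1]
    - [[0, 0, 0.05], [0, 0, 0], -0.3]
    - [[0, 0, 0.05], [0, 0, 0], 0]
    - [[0, 0, 0.05], [0, 0, 0], 0.4]
    - [[0, 0, 0.05], [0, 0, 0], 0.8]
    - [[0, 0, 0.05], [0, 0, 0], 1]
    - [[0, 0, 0.05], [0, 0, 0], 1]
    - [[0, 0, -4], [0, 0, 0], 1]
    - [[0, 0, -9], [0, 0, 0], 1]
    - [[0, 0, -13], [0, 0, 0], 1]
    - [[-8, 0, -13], [0, 0, 0], 1]
    - [[-8, 0, -13], [0, 0, 0], 1]
    - [[-8, 0, -13], [0, 0, 0], 1]
    - [[-8, 0, -13], [0, 0, 0], 1]

```text
time: 42.0
tool_pos: [481.9, 309.8, 252.8]
orientation: [[0.985, -0.173, 0.001], [-0.173, -0.985, 0.0], [0.001, -0.0, -1.0]]
contact_force: [0.5, 0.6, -0.2]
gripper_width: 85.3
```

Run:
```python
from h import *
plan(450,-293,220,0)
wspan('w32',560.8,296)
im,d=get_image('side'); save('s32',im); np.save('s32.npy',d)
im,d=get_image('scene'); save('c32',im); np.save('c32.npy',d)
```

```text
t 42.0 pos [481.9 309.8 252.8] yaw -0.174 w 85.3 SHIFT [ 7.3  59.92  3.26] ROT [-0.    -0.001 -0.174]
grip top 2308 zmed 156.6 [[561.48, 295.4], [20.9, 54.7], 79.87]
bar 1128 zmed 120.7 [[561.73, 295.02], [13.53, 114.92], 80.0]
stand 3381 zmed 30.8 [[562.21, 295.63], [56.1, 159.46], 80.23]
feet 817 zmed 36.8 [[561.94, 295.46], [40.29, 122.65], 79.52]
```

View pics/s32.png

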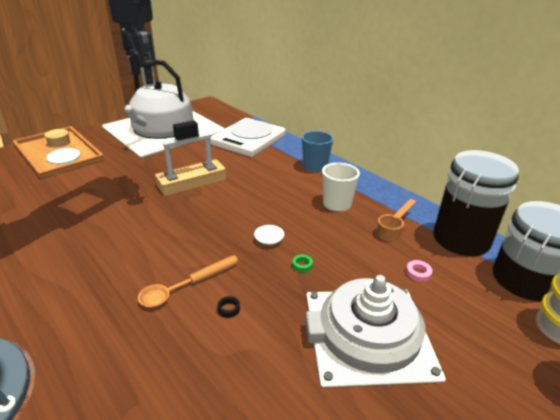

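View pics/w32.png

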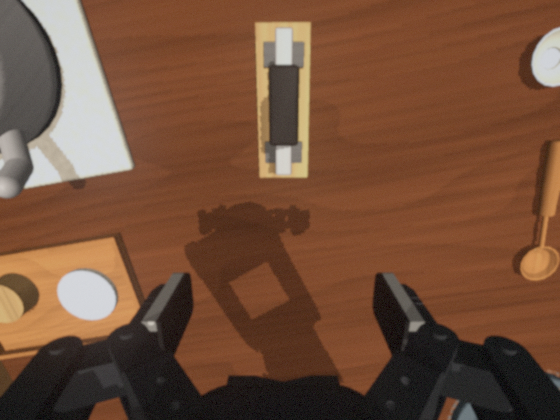

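Run:
```python
import cv2
a=cv2.imread('pics/c32.png')[240:345,135:245];cv2.imwrite('pics/c32b.png',cv2.resize(a,None,fx=5.5,fy=5.5,interpolation=2))
from h import *
for n,f in (('scene','c32'),('side','s32')):
    im=cv2.imread(f'pics/{f}.png')[:,:,::-1].copy(); W=pts(n,np.load(f+'.npy')); g=cv2.cvtColor(im,cv2.COLOR_RGB2GRAY)
    r=np.hypot(W[:,:,0]-527,W[:,:,1]+293)
    m=(g<110)&(r>41)&(r<59)&(W[:,:,2]>40)&(W[:,:,2]<64)
    k,l,st,ce=cv2.connectedComponentsWithStats(m.astype(np.uint8))
    for i in range(1,k):
        if st[i,4]>5:
            q=ray(n,*ce[i],60); print(n,st[i,4],ce[i].round(1),q.round(1),'ang',np.degrees(np.arctan2(q[1]+293,q[0]-527)).round(1),np.hypot(q[0]-527,q[1]+293).round(1))
```

```text
scene 11 [166.4 274.9] [ 478.4 -302.7   60. ] ang -168.7 49.5
scene 15 [204.9 291.4] [ 576.6 -283.6   60. ] ang 10.7 50.5
```

View pics/c32b.png

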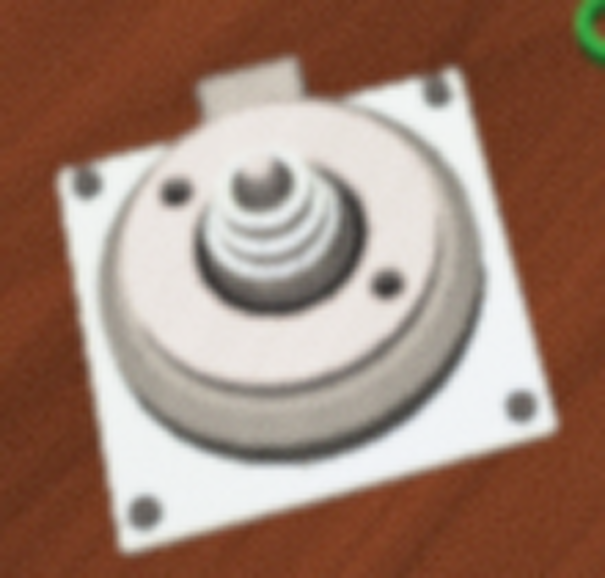

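Run:
```python
from h import *
W=pts('scene',np.load('c32.npy'))
for z,D in ((104,38),(90,46),(76,54)):
    t=(np.hypot(W[:,:,0]-527,W[:,:,1]+293)<40)&(abs(W[:,:,2]-z)<3.5); P=W[t]; print(z,t.sum(),((P.max(0)+P.min(0))/2).round(1),(P.max(0)-P.min(0)).round(0))
print(sense()['time'],np.abs(sense()['dq']).max()); print(sign_off())
```

```text
104 123 [ 527.7 -293.4  103.8] [37. 37.  7.]
90 82 [ 530.6 -293.9   89.9] [39. 45.  7.]
76 99 [ 526.8 -293.1   75.9] [52. 53.  7.]
42.15 0.005315086262619794
the job is handed in; nothing more can be done
None
```

I finished the whole job and handed it in at about 42 s of the 208 s allowed. No verdict came back, so what follows rests on my own measurements.

- **Spacers:** Three were present: b (54 mm), c (46 mm) and d (38 mm). I saw no 62 mm spacer_a in any view. They are stacked b, c, d over the spindle. At the end their tops measured about 76, 90 and 104 mm, as expected. b and d were centred within about 1 mm. c measured 3.5 mm off in x in that last check, but spacer d partly hid it. Two earlier wrist views of c gave about 1 mm.
- **Retaining ring:** Both pins went in without any contact force. I turned the ring clockwise in one bite until the wrist moment rose from about 0.2 to 3.9 N m, which I took as the stop. Afterwards the holes had moved about 118° (2.07 rad) from their start. Judged from the plate's direction, that puts the ring at roughly 2.3 rad, to within about 0.05 rad. This is an estimate, because I could not read the joint angle directly.
- **Spanner:** It is back in its stand, the other way round, which is allowed. It is within about 1 mm of the stand's centre and 0.5° of its line. Its grip top and bar stand at the heights they had at the start.
- **Other objects:** The dish, spoon, cup, scoop and the coloured look-alike rings look unmoved in the last pictures. I did not measure their positions again. The gripper was open and clear of everything at the end.

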